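Gauge a ball stud, then load it in the sprung ring

TASK

Check this ball stud: slide the gauge's blue jaw along its base until the stud's ball is nipped firmly between the jaw and the fixed anvil. Then take the stud by its shank, set its ball in the sprung brass ring of the load rig and press it straight down until the ring is fully down on its three green stops. Finish while still holding the stud upright and pressed down there, and leave the castle nut, the brown strip and the rubber boot where they are.

Things in the scene. Friction and masses are not known exactly. Their poses are not given: they have to be found in the camera images.
- gauge: Bench gauge fixed to the table: dark base plate 174 x 84 x 12 mm. Origin on the table, 45 mm before the anvil face; +x = the jaw's way towards the fixed anvil, an aluminium block 14 mm thick with its face at x = +45 mm, 44 mm wide (y), top 45 mm above the table. Low rails at y = +-26.5 mm guide the jaw. The stud stands on the plate (top at 12 mm) between jaw and anvil, short of the anvil.
- gauge_jaw: Blue jaw block, 44 mm wide (y), 46 mm high above the table, sliding along the gauge's x only; it drags with 1.5 N and stays where left. Origin: middle of its steel face, 12.5 mm above the table; axes as the gauge's. Ball nipped on the anvil: origin at x = +1 mm in the gauge's frame. Nipped firmly: 4 N or more between jaw and ball for a moment; push with 8 to 12 N.
- jaw_post (a point): Top centre of the upright round grip post on the jaw, the place to take it: aluminium with dark rings, 14 mm in diameter, standing from 46 to 82 mm above the table; 25 mm behind the jaw's face.
- stud: Loose steel ball stud, 0.2 kg, standing upright on its ball: ball 44 mm in diameter with a flat of 24 mm diameter underneath, a short neck, then a straight shank 18 mm in diameter from 46 to 76 mm above its underside; 78 mm tall. Origin: centre of the underside; z runs up the shank.
- ball_centre (a point): Centre of the stud's ball, 18.4 mm above the stud's underside.
- shank_grip (a point): Point on the shank's axis to hold it by, 62 mm above the stud's underside.
- cradle: Load rig fixed to the table: round grey base 108 mm in diameter, 16 mm high, with three steel guide posts 38 mm from its axis, heads reaching 67 mm above the table, each with a green stop sleeve. Origin: centre of the base on the table; z up. (A bench grinder stands at the robot's left; its guard at x 0.02 to 0.09, y 0.18 and up, is 0.24 m high: keep the shoulder clear of it.)
- cradle_ring (a joint): Travel of the sprung brass ring down the posts, m: 0 = up (its top 61 mm above the table), 0.014 = fully down on the green stops (its top 47 mm above the table). The coil spring starts at about 3.5 N and needs about 13 N to bring the ring fully down; let go, the ring springs up.
- ring_top (a point): Centre of the brass ring's upper edge (moves with the ring). The ring is 58 mm outside and 36 mm inside; the ball rests on its inner edge with the ball's centre 12.6 mm above this point.
- strip: Loose brown wedge strip, 64 x 14 x 8 mm, lying by; leave it. Origin: centre of the underside.
- castle_nut: Loose steel castle nut, 25 x 22 x 18 mm; leave it. Origin: centre of the underside.
- dust_boot: Loose black rubber dust boot, 45 mm across, 22 mm high; leave it. Origin: centre of the underside.
Not all that is in view belongs to the job. Leave any red look-alike of the stud alone.

How it is judged:
On the way:
1. the ball is nipped between the gauge's jaw and its anvil (4 N or more on the jaw) (contact force between gauge_jaw and stud above 4 N and x of ball_centre in the frame of gauge above 0.02 m and angle between stud's own z axis and vertical below 0.2 rad), for 0.2 s.
At the end, for the whole second after the job is handed in: The robot is still holding the stud upright (within 0.2 rad), its ball seated in the ring (centred within 5 mm) and pressing the ring to at least 12 mm of its 14 mm travel through the stud alone, the robot itself not touching the rig, everything at rest (value of joint cradle_ring above 0.012 m and horizontal distance between ball_centre and ring_top below 0.005 m and z of ball_centre in the frame of ring_top below 0.017 m and angle between stud's own z axis and vertical below 0.2 rad and contact force between stud and cradle above 6 N and contact force between the fingers and stud above 3 N and contact force between each of the arm, the fingers and cradle below 1 N and linear speed of stud below 0.02 m/s); the arm keeps its last pose, push and grip.
It fails at once if the castle nut, the brown strip or the rubber boot was moved by more than 30 mm (distance of any of strip, castle_nut, dust_boot from where it was at the start of the episode above 0.03 m).
It also fails if it takes over 54 s, if anything falls off the work surface, if the arm or the gripper's body presses on something with over 40 N, if the wrist force passes 120 N, or if a joint passes its speed limit or range.

ROBOT

A 7-joint arm with a two-finger parallel gripper is mounted at the origin on a cart in front of the work surface, level with it; the furniture and walls round the work are solid. World frame = base frame: x ahead of the robot, y to its left, z up, the work surface at z = 0. Lengths are in m, angles in rad, forces in N, time in s.
With the tool pointing down it reaches from about 0.4 to 0.85 m from the base axis. Payload 4.5 kg.
Tool frame: the origin (TCP) lies midway between the tips of the shut fingers; the grasp point (between the pads) lies 19 mm behind it (r.hold_point_z is the distance from the TCP to the grasp point, in m); z points along the fingers, y is the direction in which the jaws open and shut (so a half turn about z gives the same grasp; the last joint's range is limited). The gripper opens to 88 mm and grips with 3 to 60 N. Pads are 18 mm wide; open, the fingers measure 123 mm over their backs; the gripper's body (75 mm by 187 mm) begins 45 mm behind the grasp point.
Start: joints at [-1.273, 0.689, -0.195, 1.565, 0.157, 0.902, -0.215], TCP at [0.163, 0.603, 0.203] pointing down, gripper open.
Joint ranges: [-3.01, 3.01], [-0.46, 2.08], [-1.47, 1.51], [0.13, 2.56], [-1, 4.14], [0.04, 2.09], [-2.66, 2.66]. Speed limits (rad/s): [2.57, 2.57, 3.14, 3.14, 3.14, 3.14, 3.14].

INTERFACE

Orientations are given as a unit quaternion [x, y, z, w].
In Python, from plant import r gives the robot as it stands. The module is installed in compiled form; this text tells all that it offers.
- The arm moves only by the tool move_arm, never from a script. Its arguments are lists of equal length, an entry for each row: "turn": the turn, a rotation vector about the tool's x, y, z in units of 2 pi rad (1.0 is 2 pi rad), a list of three; "dp": the shift along the tool's x, y, z in units of 2.5 cm (1.0 is 2.5 cm), a list of three; "jaw": the closure, from -1 (fully open) to 1 (shut), so that 0 is half open. In form: {"turn": [[wx, wy, wz], ...], "dp": [[x, y, z], ...], "jaw": [jaw, ...]}. A call has 1 to 10 rows; each row shifts and turns the commanded pose from where the row before left it, along the tool's axes as they then stand; what a row does not reach is not made up. A row lasts 1/12 s, in which the tool goes at most 41.7 mm and 7.16 degrees, less where a joint would pass 70% of its speed; a pose out of reach is approached as far as the arm can. A call with a number of a shift or a turn outside -1 to 1 is refused whole. A call with a gripper value outside its range is refused whole. The fingers move at their own pace and stop on an object; "newtons" is the grip in N (left out, the last holds). Time passes only in rows, so rows that do not move let the fingers close. It gives the time, the measured TCP pose, the force and the opening at its end, in the units of the state.
- r.get_state(): the state, without advancing time (a new reading comes with each control period).
- r.snapshot(name): name is "scene" or "top" or "wrist"; returns a dict with "frame" (400x640x3 uint8, blue, green, red), "mtx" (3x3 intrinsics, pixels), "origin" and "orientation" of the camera in the world; the wrist camera has in their place "tool_from_camera" (4x4, takes a point from camera to tool coordinates, whose origin is the TCP and whose axes are the flange's). Camera axes: x right, y up, looking along -z (the intrinsics and any distortion apply to the point x, -y, -z); pixel columns grow to the right and rows downward; lengths in m; the calibration is good to about 2 mm. A picture is of the moment at which its call begins: read the wrist's pose just before it. There is no depth.
- r.finish_job(): hands the job in, once; it reports no verdict.
The state is a dict: "clock": time; "q": joint angles; "qd": joint speeds; "joint_torque": joint torques, N m; "tool_pos": TCP position; "eef_rot": TCP orientation; "contact_force": force on the tool from outside, world axes, zero at the start; "moment": the same for the moment, N m; "opening": opening from 0.0 (shut) to 1.0 (fully open).
Only numpy, scipy, OpenCV 4.12 (cv2) and the standard library are available. Lean on these libraries where they do the work, as an engineer would, in place of code of your own. Each camera call takes 0.05 s, during which the arm holds its last target.

## Working session

There is one attempt and no reset: what is moved stays moved. The work goes in short steps, Python scripts to look and compute and a tool call to move; the robot and the scene stay as the last step left them, time stands still between calls to the robot, and variables do not carry over. Pictures are saved under pics/ and viewed, and the job is handed in when it is done.

Besides the shell and the picture viewer there is one more tool, called after "Call:" by a JSON object that holds its "api" and its "payload", one argument or row to a line. move_arm: Moves the arm, as the interface text tells. Shifts and turns lie within -1 to 1; 1 stands for 2.5 cm of shift or 2 pi rad of turn. Its arguments: {"type":"object","properties":{"turn":{"type":"array","items":{"type":"array","items":{"type":"number","minimum":-1,"maximum":1}}},"dp":{"type":"array","items":{"type":"array","items":{"type":"number","minimum":-1,"maximum":1}}},"jaw":{"type":"array","items":{"type":"number"}},"newtons":{"type":"number"}},"required":["turn","dp","jaw"]}

```bash
ls; mkdir -p pics; cat > h.py <<'E'
import numpy as np, cv2
from scipy.spatial.transform import Rotation as R
from plant import r
def snap(n,f=None):
    s=r.snapshot(n)
    if f: cv2.imwrite('pics/'+f,s['frame'])
    return s
E
python3 - <<'E'
from h import *
s=r.get_state(); print(s)
for n in ['scene','top','wrist']:
    a=snap(n,n+'0.png'); print(n,{k:v for k,v in a.items() if k!='frame'})
E
```

```text
pics
{'clock': 0.0, 'q': array([-1.27320688,  0.6899758 , -0.19449647,  1.56635814,  0.15730708,
        0.90250577, -0.21511398]), 'qd': array([ 0.00042205, -0.00072062, -0.0004356 , -0.00032507, -0.00050669,
       -0.00024936, -0.00076834]), 'joint_torque': array([ 9.20056300e-04, -5.27555287e+01, -1.26615465e+00, -1.53421390e+01,
       -5.24933240e-02,  6.39375765e-03,  1.63236582e-04]), 'tool_pos': array([0.16284355, 0.60267776, 0.20191101]), 'eef_rot': array([ 1.31481345e-01,  9.91318211e-01, -9.26714061e-04, -4.53016853e-05]), 'contact_force': array([1.22780083, 0.70006821, 0.21603144]), 'moment': array([ 0.0127939 , -0.01131566, -0.00522175]), 'opening': 1.0003736456421297}
scene {'mtx': array([[430.22045592,   0.        , 318.35280021],
       [  0.        , 430.22045592, 193.02789675],
       [  0.        ,   0.        ,   1.        ]]), 'origin': array([ 0.06467941, -0.82670455,  0.5874917 ]), 'orientation': array([ 0.41713034, -0.15778028, -0.33617697,  0.82951354])}
top {'mtx': array([[505.84240537,   0.        , 312.13396518],
       [  0.        , 505.84240537, 203.65997581],
       [  0.        ,   0.        ,   1.        ]]), 'origin': array([ 0.44542532, -0.32211965,  0.95524341]), 'orientation': array([-0.03124456,  0.03456218,  0.71019884, -0.70245772])}
wrist {'mtx': array([[324.11636753,   0.        , 322.97642705],
       [  0.        , 324.11636753, 199.55354274],
       [  0.        ,   0.        ,   1.        ]]), 'tool_from_camera': array([[ 1.03467928e-03,  9.54240956e-01,  2.99037000e-01,
         7.68961784e-02],
       [ 9.99999299e-01, -1.15967087e-03,  2.40528370e-04,
        -1.75978537e-03],
       [ 5.76306519e-04,  2.99036541e-01, -9.54241487e-01,
        -1.82594373e-01],
       [ 0.00000000e+00,  0.00000000e+00,  0.00000000e+00,
         1.00000000e+00]])}
```

View pics/scene0.png

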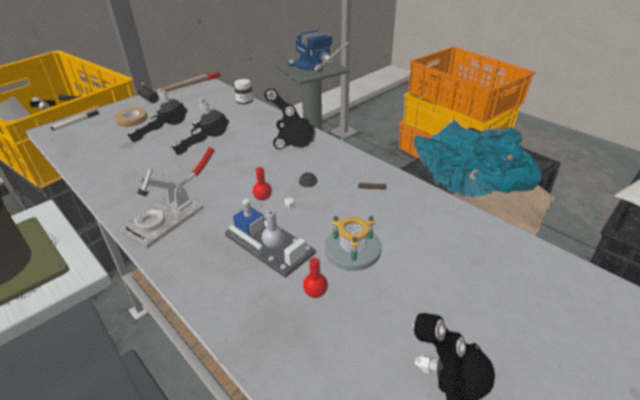

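View pics/top0.png

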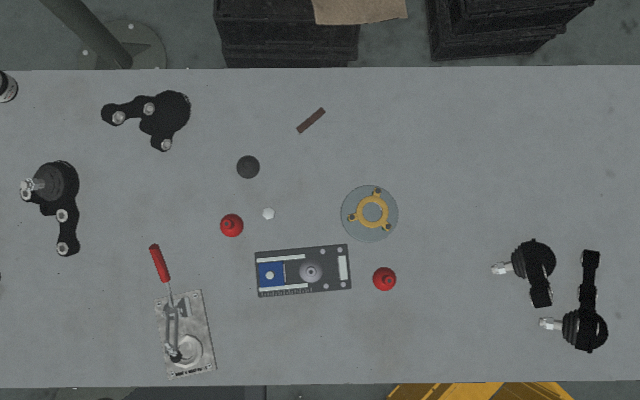

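View pics/wrist0.png

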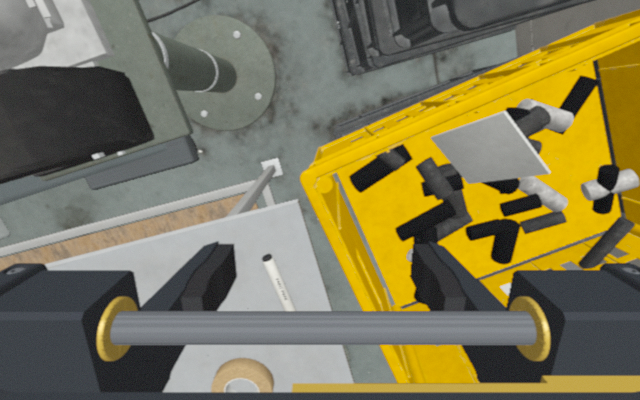

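```bash
cat >> h.py <<'E'
def ray(s,u,v):
    K=s['mtx']; Rm=R.from_quat(s['orientation']).as_matrix()
    d=Rm@np.array([(u-K[0,2])/K[0,0],-(v-K[1,2])/K[1,1],-1]); return s['origin'],d
def onz(s,u,v,z):
    o,d=ray(s,u,v); return o+d*(z-o[2])/d[2]
def proj(s,p):
    K=s['mtx']; Rm=R.from_quat(s['orientation']).as_matrix()
    c=Rm.T@(np.array(p)-s['origin']); return K[0,0]*c[0]/-c[2]+K[0,2], K[1,1]*(-c[1])/-c[2]+K[1,2]
E
python3 - <<'E'
from h import *
a=snap('top'); f=a['frame']
c=cv2.resize(f[150:320,215:415],None,fx=4,fy=3.5,interpolation=cv2.INTER_CUBIC)
c=cv2.resize(f[170:310,235:415],None,fx=4.2,fy=4.2,interpolation=cv2.INTER_CUBIC); cv2.imwrite('pics/topc.png',c)
b=snap('scene'); c=cv2.resize(b['frame'][190:310,215:395],None,fx=4.2,fy=4.2,interpolation=cv2.INTER_CUBIC); cv2.imwrite('pics/scenec.png',c)
for n,u,v,z in [('post',269,273,.082),('stud',311,271,.09),('cradle',371,212,.061),('red',384,279,.07),('nut',268,214,.018),('red2',231,225,.07)]: print(n,onz(a,u,v,z))
E
```

```text
post [ 0.408558  -0.2515351  0.082    ]
stud [ 0.41145374 -0.32343101  0.09      ]
cradle [ 0.5129159  -0.43102476  0.061     ]
red [ 0.39547036 -0.44992643  0.07      ]
nut [ 0.51451084 -0.24485667  0.018     ]
red2 [ 0.49208696 -0.18437639  0.07      ]
```

View pics/topc.png

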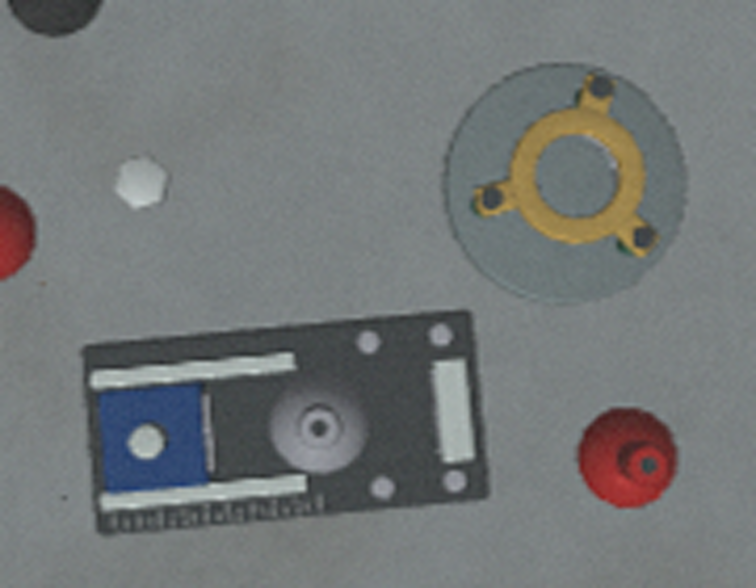

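View pics/scenec.png

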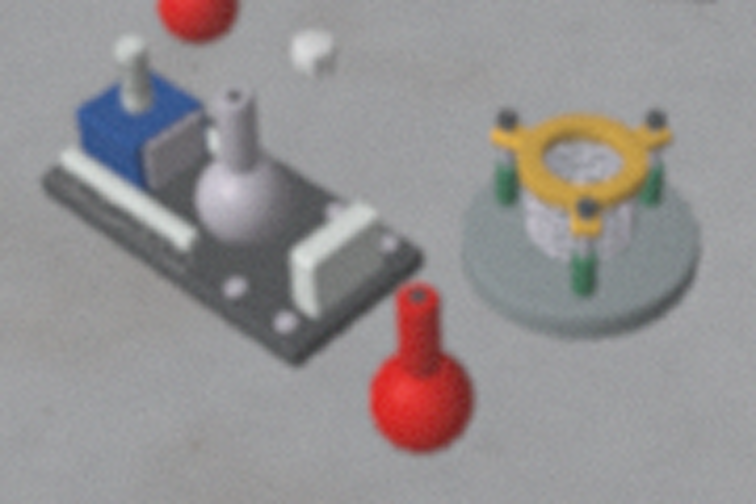

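```bash
cat > meas.py <<'E'
from h import *
fr=[]
for i in range(3): a=snap('top'); fr.append(a['frame'].astype(float))
f=np.mean(fr,0).astype(np.uint8); hsv=cv2.cvtColor(f,cv2.COLOR_BGR2HSV)
def big(m):
    cs,_=cv2.findContours(m,cv2.RETR_EXTERNAL,cv2.CHAIN_APPROX_NONE); return max(cs,key=cv2.contourArea)
roi=np.zeros(f.shape[:2],np.uint8); roi[175:310,235:420]=255
# plate
m=((f.max(2)<85).astype(np.uint8)*255)&roi; m[:235]=0
m|=(cv2.inRange(hsv,(100,120,40),(125,255,255))&roi)
c=big(cv2.morphologyEx(m,cv2.MORPH_CLOSE,np.ones((9,9))))
rect=cv2.minAreaRect(c); bp=cv2.boxPoints(rect)
print('plate px',bp.tolist())
P=np.array([onz(a,*p,.012)[:2] for p in bp]); print('plate w',P, np.linalg.norm(P-np.roll(P,1,0),axis=1)); print(P.mean(0))
e=[P[i]-P[i-1] for i in range(4)]; L=max(e,key=np.linalg.norm); L=L*np.sign(-L[1]); print('gx dir',L/np.linalg.norm(L),np.arctan2(L[1],L[0]))
# blue
c=big(cv2.inRange(hsv,(100,120,40),(125,255,255))&roi); b=cv2.minAreaRect(c); print('blue',b)
B=np.array([onz(a,*p,.046)[:2] for p in cv2.boxPoints(b)]); print(B,B.mean(0))
# ring
c2=cv2.inRange(hsv,(15,110,80),(35,255,255))&roi
cs,h=cv2.findContours(c2,cv2.RETR_CCOMP,cv2.CHAIN_APPROX_NONE)
for cc,hh in zip(cs,h[0]):
    if cv2.contourArea(cc)>100:
        (x,y),ax,an=cv2.fitEllipse(cc); print('ring',hh[3],(x,y),ax,onz(a,x,y,.061),onz(a,x,y,.055))
cv2.imwrite('pics/m.png',m)
E
python3 meas.py
```

```text
plate px [[253.6195831298828, 251.94189453125], [346.64569091796875, 243.220703125], [350.85675048828125, 288.138427734375], [257.83062744140625, 296.859619140625]]
plate w [[ 0.44467206 -0.21747704]
 [ 0.45888884 -0.39039896]
 [ 0.37619898 -0.39672296]
 [ 0.3622911  -0.22518945]] [0.08274119 0.17350536 0.08293133 0.1720964 ]
[ 0.41051274 -0.3074471 ]
gx dir [ 0.08193854 -0.99663738] -1.4887658186033508
blue ((270.99591064453125, 273.9549255371094), (23.810897827148438, 24.082508087158203), 84.80557250976562)
[[ 0.42462898 -0.22892376]
 [ 0.42801567 -0.27174081]
 [ 0.38606393 -0.27533856]
 [ 0.38271661 -0.23270317]] [ 0.4053563  -0.25217658]
ring -1 (371.35943603515625, 212.6414337158203) (36.70145797729492, 37.443294525146484) [ 0.51176844 -0.43163742  0.061     ] [ 0.51221358 -0.43237223  0.055     ]
ring 1 (371.8141174316406, 211.4327392578125) (21.304311752319336, 21.976829528808594) [ 0.51390914 -0.43249171  0.061     ] [ 0.51436864 -0.43323226  0.055     ]
```

The steel stud is the one standing on the gauge (top view px 311,271). The red ones at (384,279) and (231,225) are the look-alikes. Both enlarged crops confirm this. Ring centre is at px (371,212) and the jaw post at (270,275).

I'll move the arm round at a safe radius.

Call:
{"api": "move_arm", "payload": {
  "turn": [
    [0,0,0],
    [0,0,0],
    [0,0,0],
    [0,0,0],
    [0,0,0],
    [0,0,0],
    [0,0,0],
    [0,0,0],
    [0,0,0],
    [0,0,0]
  ],
  "dp": [
    [-0.94,-0.35,-0.2],
    [-0.94,-0.35,-0.2],
    [-0.94,-0.35,-0.2],
    [-0.94,-0.35,-0.2],
    [-0.94,-0.35,-0.2],
    [-0.94,-0.35,-0.2],
    [-0.94,-0.35,-0.2],
    [-0.94,-0.35,-0.2],
    [-0.94,-0.35,-0.2],
    [-0.94,-0.35,-0.2]
  ],
  "jaw": [-1,-1,-1,-1,-1,-1,-1,-1,-1,-1],
  "newtons": 30
}}

```text
clock: 1.23
tool_pos: [0.3679, 0.4568, 0.2531]
eef_rot: [0.132, 0.991, 0.0, 0.0]
contact_force: [0.0, -0.6, -0.3]
opening: 1.002
```

```bash
cat > plan.py <<'E'
from h import *
def plan(tgt,yawdeg,n,start=None):
    """tgt xyz, desired world yaw of tool y; prints rows"""
    s=r.get_state(); p=s['tool_pos']; Rm=R.from_quat(s['eef_rot']).as_matrix()
    y0=np.degrees(np.arctan2(Rm[1,1],Rm[0,1])); d=(yawdeg-y0+180)%360-180
    step=(np.array(tgt)-p)/n
    print('yaw',y0.round(2),'d',d.round(2),'tilt',Rm[:,2].round(4),'q',s['q'].round(2))
    w=-d/n/360; print('turn z per row',round(w,4))
    for i in range(n):
        A=R.from_rotvec([0,0,np.radians(d*i/n)]).as_matrix()@Rm
        print((A.T@step/0.025).round(2).tolist(),end=', ')
    print()
E
python3 -c "
from plan import *
plan([.56,.27,.25],4.7,10)"
```

```text
yaw 74.89 d -70.19 tilt [ 1.e-04  2.e-04 -1.e+00] q [-0.84  0.58 -0.23  1.62  0.15  0.96  0.19]
turn z per row 0.0195
[-0.94, -0.52, 0.01], [-0.99, -0.4, 0.01], [-1.03, -0.28, 0.01], [-1.06, -0.15, 0.01], [-1.07, -0.02, 0.01], [-1.07, 0.11, 0.01], [-1.04, 0.24, 0.01], [-1.01, 0.37, 0.01], [-0.95, 0.49, 0.01], [-0.89, 0.6, 0.01],
```

Call:
{"api": "move_arm", "payload": {
  "turn": [
    [0,0,0.0195],
    [0,0,0.0195],
    [0,0,0.0195],
    [0,0,0.0195],
    [0,0,0.0195],
    [0,0,0.0195],
    [0,0,0.0195],
    [0,0,0.0195],
    [0,0,0.0195],
    [0,0,0.0195]
  ],
  "dp": [
    [-0.94,-0.52,0],
    [-0.99,-0.4,0],
    [-1.0,-0.28,0],
    [-1.0,-0.15,0],
    [-1.0,-0.02,0],
    [-1.0,0.11,0],
    [-1.0,0.24,0],
    [-1.0,0.37,0],
    [-0.95,0.49,0],
    [-0.89,0.6,0]
  ],
  "jaw": [-1,-1,-1,-1,-1,-1,-1,-1,-1,-1]
}}

```text
clock: 2.07
tool_pos: [0.5547, 0.275, 0.2528]
eef_rot: [0.68, 0.734, 0.0, -0.0]
contact_force: [0.4, -0.2, -0.7]
opening: 1.001
```

```bash
python3 -c "
from plan import *
plan([.56,.0,.25],4.7,10)"
```

```text
yaw 4.36 d 0.34 tilt [ 0.e+00  4.e-04 -1.e+00] q [-0.6   0.63  0.12  1.53 -0.08  0.99 -0.38]
turn z per row -0.0001
[-1.1, -0.06, 0.01], [-1.1, -0.06, 0.01], [-1.1, -0.06, 0.01], [-1.1, -0.06, 0.01], [-1.1, -0.07, 0.01], [-1.1, -0.07, 0.01], [-1.1, -0.07, 0.01], [-1.1, -0.07, 0.01], [-1.1, -0.07, 0.01], [-1.1, -0.07, 0.01],
```

Call:
{"api": "move_arm", "payload": {
  "turn": [
    [0,0,0],
    [0,0,0],
    [0,0,0],
    [0,0,0],
    [0,0,0],
    [0,0,0],
    [0,0,0],
    [0,0,0],
    [0,0,0],
    [0,0,0]
  ],
  "dp": [
    [-1,-0.1,0],
    [-1,-0.1,0],
    [-1,-0.1,0],
    [-1,-0.1,0],
    [-1,-0.1,0],
    [-1,-0.1,0],
    [-1,-0.1,0],
    [-1,-0.1,0],
    [-1,-0.1,0],
    [-1,-0.1,0]
  ],
  "jaw": [-1,-1,-1,-1,-1,-1,-1,-1,-1,-1]
}}

```text
clock: 2.9
tool_pos: [0.5494, 0.0235, 0.2528]
eef_rot: [0.678, 0.735, 0.0, 0.0]
contact_force: [-0.4, -0.0, 0.5]
opening: 0.999
```

```bash
python3 -c "
from plan import *
plan([.406,-.2,.23],4.7,10)"
```

```text
yaw 4.7 d 0.0 tilt [ 2.e-04  2.e-04 -1.e+00] q [-0.19  0.53  0.1   1.74 -0.07  0.88  0.02]
turn z per row -0.0
[-0.84, -0.64, 0.09], [-0.84, -0.64, 0.09], [-0.84, -0.64, 0.09], [-0.84, -0.64, 0.09], [-0.84, -0.64, 0.09], [-0.84, -0.64, 0.09], [-0.84, -0.65, 0.09], [-0.84, -0.65, 0.09], [-0.84, -0.65, 0.09], [-0.84, -0.65, 0.09],
```

Call:
{"api": "move_arm", "payload": {
  "turn": [
    [0,0,0],
    [0,0,0],
    [0,0,0],
    [0,0,0],
    [0,0,0],
    [0,0,0],
    [0,0,0],
    [0,0,0],
    [0,0,0],
    [0,0,0]
  ],
  "dp": [
    [-0.84,-0.64,0.1],
    [-0.84,-0.64,0.1],
    [-0.84,-0.64,0.1],
    [-0.84,-0.64,0.1],
    [-0.84,-0.64,0.1],
    [-0.84,-0.64,0.1],
    [-0.84,-0.64,0.1],
    [-0.84,-0.64,0.1],
    [-0.84,-0.64,0.1],
    [-0.84,-0.64,0.1]
  ],
  "jaw": [-1,-1,-1,-1,-1,-1,-1,-1,-1,-1]
}}

```text
clock: 3.73
tool_pos: [0.4066, -0.1987, 0.2278]
eef_rot: [0.677, 0.736, 0.0, 0.0]
contact_force: [-0.1, -0.4, -0.9]
opening: 0.998
```

```bash
cat >> h.py <<'E'
def wsnap(f=None):
    st=r.get_state(); s=r.snapshot('wrist')
    T=np.eye(4); T[:3,:3]=R.from_quat(st['eef_rot']).as_matrix(); T[:3,3]=st['tool_pos']
    C=T@s['tool_from_camera']; s['origin']=C[:3,3]; s['orientation']=R.from_matrix(C[:3,:3]).as_quat(); s['st']=st
    if f: cv2.imwrite('pics/'+f,s['frame'])
    return s
E
python3 -c "
from h import *
s=wsnap('w1.png'); st=s['st']; print(st['tool_pos'],st['q'].round(2))
for n,p in [('post',(.4055,-.2525,.082)),('stud',(.4097,-.3229,.09))]: print(n,proj(s,p))
"
```

```text
[ 0.40661107 -0.19870924  0.22776623] [ 0.3   0.43  0.08  2.04 -0.06  0.67  0.5 ]
post (np.float64(317.83012631189547), np.float64(222.37849133814882))
stud (np.float64(316.54672241003743), np.float64(283.2936555304095))
```

View pics/w1.png

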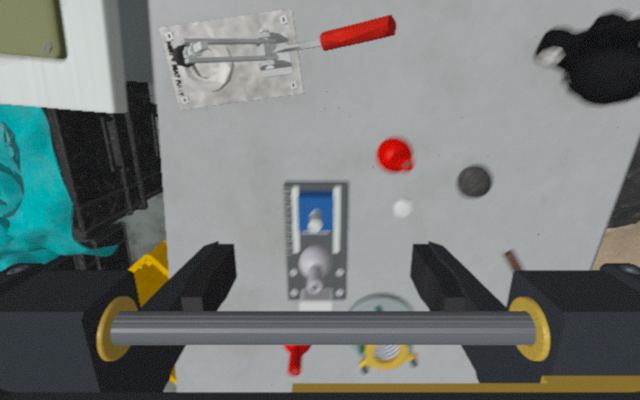

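```bash
python3 -c "
from h import *
f=cv2.imread('pics/w1.png')
cv2.imwrite('pics/w1c.png',cv2.resize(f[170:310,270:370],None,fx=5,fy=4.2,interpolation=cv2.INTER_CUBIC))
c=f[170:310,270:370];cv2.imwrite('pics/w1c.png',cv2.resize(c,None,fx=4.2,fy=4.2,interpolation=cv2.INTER_CUBIC))
"
```

```text
(no output)
```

View pics/w1c.png

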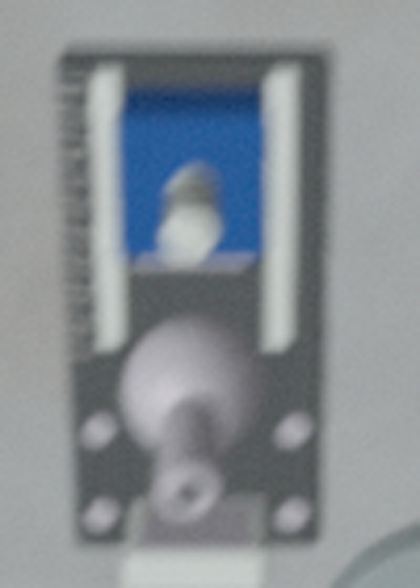

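```bash
python3 -c "
from h import *
s=wsnap()
print(onz(s,315.5,226.7,.082),onz(s,314.8,287.1,.09))
"; python3 -c "
from plan import *
plan([.406,-.254,.15],4.7,4)"
```

```text
[ 0.39832459 -0.26323344  0.082     ] [ 0.40254603 -0.33356796  0.09      ]
yaw 4.25 d 0.45 tilt [-0.002  -0.0016 -1.    ] q [ 0.3   0.43  0.09  2.04 -0.06  0.67  0.5 ]
turn z per row -0.0003
[-0.52, -0.02, 0.78], [-0.52, -0.02, 0.78], [-0.52, -0.02, 0.78], [-0.52, -0.02, 0.78],
```

```bash
python3 -c "
from h import *
for i in range(3):
  s=wsnap(); print(s['st']['tool_pos'],R.from_quat(s['st']['eef_rot']).as_matrix()[:,2],s['origin'])
  print(onz(s,315.5,226.7,.082),proj(s,(.4055,-.2525,.082)))
  print(r.get_state()['clock'])
a=snap('top'); print(proj(a,onz(a,270,275,.082)),onz(a,270,275,.082))
"
```

```text
[ 0.40419242 -0.20158736  0.22763488] [-0.00201747 -0.00164057 -0.99999662] [ 0.39910888 -0.1257176   0.41011616]
[ 0.40011784 -0.26081793  0.082     ] (np.float64(320.98017033966994), np.float64(219.94575180882487))
3.8833
[ 0.40607793 -0.19947056  0.22777127] [-3.78581031e-04 -4.47733359e-04 -9.99999828e-01] [ 0.40046261 -0.12383547  0.41033629]
[ 0.4024147  -0.25856213  0.082     ] (np.float64(318.7328875215593), np.float64(221.73760640724942))
3.9333
[ 0.40728677 -0.19801399  0.22783656] [ 5.40430723e-04  2.16580449e-04 -9.99999831e-01] [ 0.40126808 -0.12251843  0.41044733]
[ 0.40393208 -0.25702835  0.082     ] (np.float64(317.24811887147246), np.float64(222.95187677966268))
3.9833
(np.float64(270.0), np.float64(275.0)) [ 0.40514564 -0.25323416  0.082     ]
```

Call:
{"api": "move_arm", "payload": {
  "turn": [
    [0,0,0],
    [0,0,0],
    [0,0,0],
    [0,0,0],
    [0,0,0],
    [0,0,0],
    [0,0,0],
    [0,0,0],
    [0,0,0]
  ],
  "dp": [
    [-0.5,0,0.5],
    [-0.5,0,0.5],
    [-0.5,0,0.5],
    [-0.4,0,0.5],
    [-0.2,0,0.5],
    [0,0,0.4],
    [0,0,0.2],
    [0,0,0],
    [0,0,0]
  ],
  "jaw": [-1,-1,-1,-1,-1,-1,-1,-1,-1]
}}

```text
clock: 4.78
tool_pos: [0.4121, -0.2492, 0.1503]
eef_rot: [0.677, 0.736, 0.0, -0.0]
contact_force: [0.1, -0.4, -0.2]
opening: 1.001
```

```bash
python3 -c "
from h import *
for i in range(4):
  s=wsnap('w2.png'); st=s['st']; print(st['tool_pos'],st['qd'].round(3))
for n,p in [('post',(.4055,-.2535,.082)),('stud',(.4097,-.3229,.09))]: print(n,proj(s,p))
f=s['frame'];c=f[200:390,240:400];cv2.imwrite('pics/w2c.png',cv2.resize(c,None,fx=3,fy=3,interpolation=cv2.INTER_CUBIC))
"
```

```text
[ 0.41214973 -0.24917397  0.1502596 ] [ 0.002 -0.014  0.007 -0.005  0.    -0.     0.001]
[ 0.41227576 -0.24950856  0.15059352] [ 0.003 -0.009  0.004 -0.001 -0.001 -0.002  0.002]
[ 0.41226916 -0.24971868  0.1507628 ] [ 0.006 -0.004  0.001  0.001  0.001 -0.002  0.001]
[ 0.41219317 -0.24986192  0.15079607] [ 0.003 -0.002  0.001  0.001  0.002 -0.002  0.001]
post (np.float64(314.2900041154651), np.float64(199.24367461032793))
stud (np.float64(312.81487521534996), np.float64(279.72999709384027))
```

View pics/w2c.png

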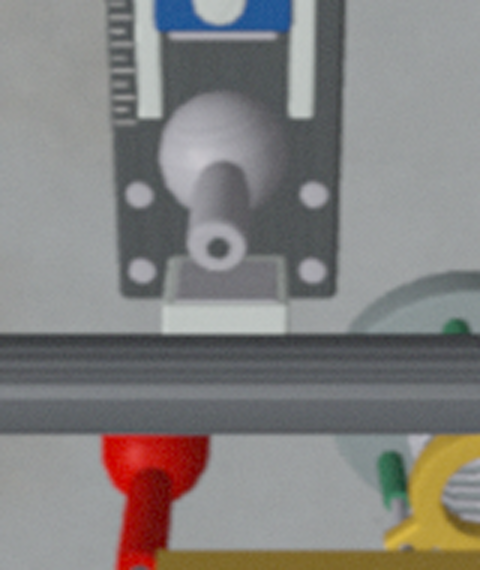

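```bash
python3 -c "
from h import *
f=cv2.imread('pics/w2.png')
c=f[150:240,270:360]; c=cv2.resize(c,None,fx=5,fy=5,interpolation=cv2.INTER_CUBIC); cv2.imwrite('pics/w2d.png',c)
s=wsnap(); print(onz(s,312.3,282,.09))
for v in (199,200,201,202): print(onz(s,312.7,v,.082))
"
```

```text
[ 0.40931216 -0.32522355  0.09      ]
[ 0.40409672 -0.25348243  0.082     ]
[ 0.40415973 -0.25433252  0.082     ]
[ 0.40422288 -0.25518427  0.082     ]
[ 0.40428614 -0.25603768  0.082     ]
```

View pics/w2d.png

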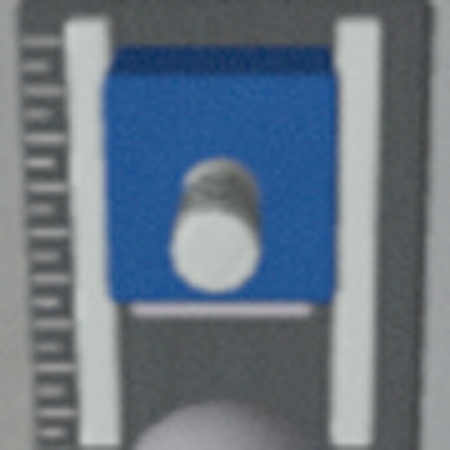

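Call:
{"api": "move_arm", "payload": {
  "turn": [
    [0,0,0],
    [0,0,0],
    [0,0,0],
    [0,0,0],
    [0,0,0],
    [0,0,0],
    [0,0,0],
    [0,0,0],
    [0,0,0]
  ],
  "dp": [
    [-0.07,-0.16,0.3],
    [-0.08,-0.16,0.6],
    [0,0,0.7],
    [0,0,0.7],
    [0,0,0.7],
    [0,0,0.5],
    [0,0,0.3],
    [0,0,0.1],
    [0,0,0]
  ],
  "jaw": [-1,-0.5,0,0,0,0,0,0,0]
}}

```text
clock: 5.78
tool_pos: [0.4035, -0.2545, 0.0523]
eef_rot: [0.678, 0.735, -0.0, -0.0]
contact_force: [-0.6, -0.2, 0.5]
opening: 0.501
```

Call:
{"api": "move_arm", "payload": {
  "turn": [
    [0,0,0],
    [0,0,0],
    [0,0,0],
    [0,0,0],
    [0,0,0],
    [0,0,0],
    [0,0,0],
    [0,0,0]
  ],
  "dp": [
    [0,0,0],
    [0,0,0],
    [0,0,0],
    [0,0,0],
    [0,0,0],
    [0,0,0],
    [0,0,0],
    [0,0,0]
  ],
  "jaw": [1,1,1,1,1,1,1,1]
}}

```text
clock: 6.45
tool_pos: [0.4039, -0.2545, 0.0527]
eef_rot: [0.678, 0.735, 0.0, 0.0]
contact_force: [0.4, 0.0, -0.5]
opening: 0.004
```

```bash
python3 -c "
from h import *
s=wsnap('w3.png'); st=s['st']; print(st)
"; python3 meas.py
```

```text
{'clock': 6.45, 'q': array([ 0.45044826,  0.77484142,  0.02465685,  2.13020744, -0.07382971,
        0.23720317,  0.62171556]), 'qd': array([ 1.18337687e-04,  2.31937472e-03, -8.12134504e-04,  1.39046503e-03,
       -5.70191748e-05,  3.44940034e-04, -7.49452435e-04]), 'joint_torque': array([-1.44540834e-03, -4.57284951e+01,  1.61945589e+00, -4.59638983e+00,
       -9.77701944e-03,  5.75013575e-02,  8.32886008e-05]), 'tool_pos': array([ 0.4039444 , -0.25446258,  0.0527368 ]), 'eef_rot': array([6.77573471e-01, 7.35455087e-01, 5.65064729e-05, 4.36845279e-05]), 'contact_force': array([ 0.39104294,  0.00241593, -0.46195597]), 'moment': array([-0.09734798,  0.02996675, -0.01006825]), 'opening': 0.0038824122049666964}
plate px [[235.0, 235.0], [350.0, 235.0], [350.0, 309.0], [235.0, 309.0]]
plate w [[ 0.47644457 -0.18285956]
 [ 0.4740848  -0.39691544]
 [ 0.33831037 -0.39445532]
 [ 0.34076548 -0.1832687 ]] [0.1356797  0.21406889 0.13579671 0.21120089]
[ 0.4074013  -0.28937475]
gx dir [-0.01102341 -0.99993924] -1.5818199602807754Traceback (most recent call last):
  File "meas.py", line 17, in <module>
    c=big(cv2.inRange(hsv,(100,120,40),(125,255,255))&roi); b=cv2.minAreaRect(c); print('blue',b)
  File "meas.py", line 6, in big
    cs,_=cv2.findContours(m,cv2.RETR_EXTERNAL,cv2.CHAIN_APPROX_NONE); return max(cs,key=cv2.contourArea)
                                                                             ~~~^^^^^^^^^^^^^^^^^^^^^^^^
ValueError: max() iterable argument is empty
```

View pics/w3.png

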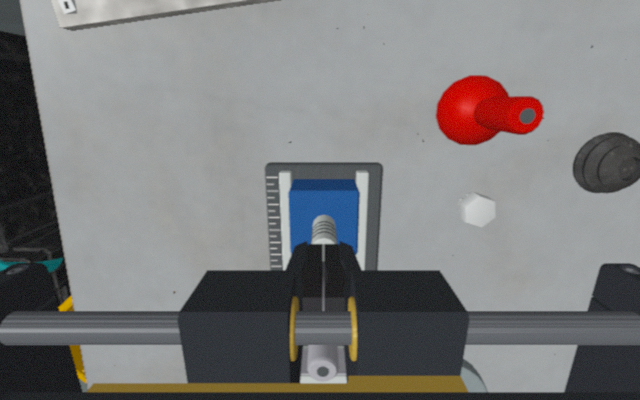

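```bash
python3 -c "
from h import *
s=wsnap(); f=s['frame']; t=s['st']['tool_pos']
print('tcp',proj(s,t),'top post expected',proj(s,(.4042,-.2543,.082)),'bottom',proj(s,(.4042,-.2543,.046)))
c=f[150:390,220:430];cv2.imwrite('pics/w3c.png',cv2.resize(c,None,fx=2.4,fy=2.4,interpolation=cv2.INTER_CUBIC))
for u,v,z in [(323,215,.082),(323,245,.046),(323,250,.046),(318,180,.046)]: print(u,v,z,onz(s,u,v,z))
a=snap('scene'); c=a['frame'][130:310,150:330];cv2.imwrite('pics/s3c.png',cv2.resize(c,None,fx=3.3,fy=3.3,interpolation=cv2.INTER_CUBIC))
"
```

```text
tcp (np.float64(322.86668187298386), np.float64(228.34658203840337)) top post expected (np.float64(323.49058102637576), np.float64(249.81297028602165)) bottom (np.float64(323.4575702195892), np.float64(224.0983821671257))
323 215 0.082 [ 0.40234822 -0.23508517  0.082     ]
323 245 0.046 [ 0.40510312 -0.26864501  0.046     ]
323 250 0.046 [ 0.40539507 -0.27216136  0.046     ]
318 180 0.046 [ 0.39856781 -0.22622759  0.046     ]
```

View pics/w3c.png

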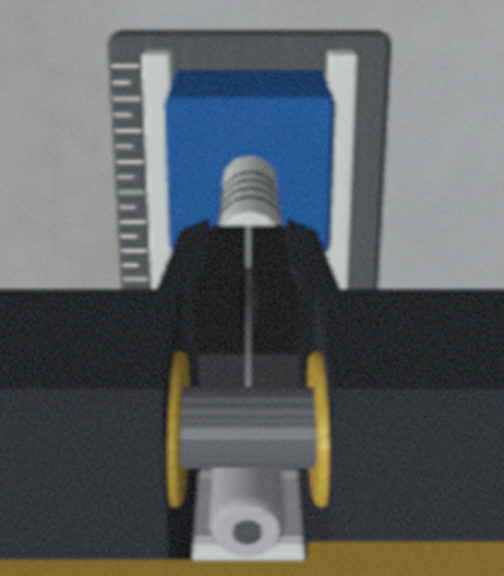

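View pics/s3c.png

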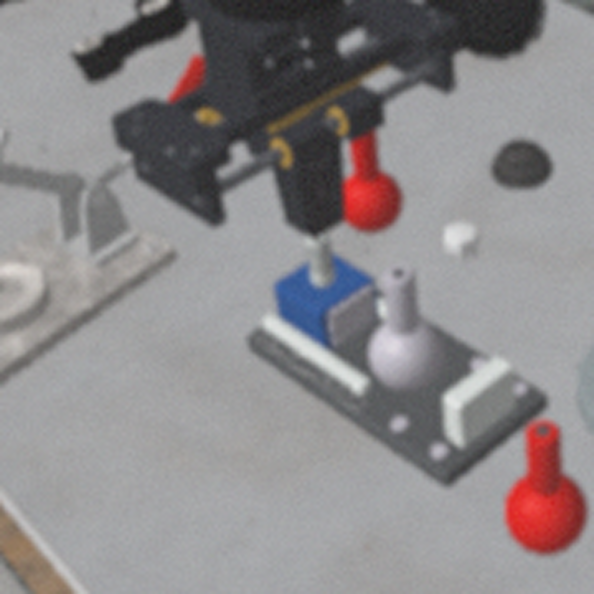

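```bash
python3 -c "
from h import *
a=snap('scene'); t=r.get_state()['tool_pos']; print(r.hold_point_z,t)
for z in (0,.02,.03,.04): print(z,proj(a,t+[0,0,z]))
print('post top',proj(a,(.4042,-.2543,.082)), 'bottom',proj(a,(.4042,-.2543,.046)))
s=wsnap()
for z in (.053,.06,.07,.08,.09): print(z,proj(s,(.4035,-.2455,z)),proj(s,(.4035,-.2545,z)))
c=a['frame'][170:230,215:275];cv2.imwrite('pics/s4c.png',cv2.resize(c,None,fx=9,fy=9,interpolation=cv2.INTER_CUBIC))
"
```

```text
0.0187 [ 0.40387514 -0.25445067  0.05266112]
0 (np.float64(247.3503649992632), np.float64(212.74640462288275))
0.02 (np.float64(246.12512076031857), np.float64(204.75163090830353))
0.03 (np.float64(245.4990544025197), np.float64(200.66651979182626))
0.04 (np.float64(244.86376102951448), np.float64(196.52120198651815))
post top (np.float64(245.6327044101803), np.float64(200.83010706376817)) bottom (np.float64(247.83961676909283), np.float64(215.24847398298144))
0.053 (np.float64(323.477996425388), np.float64(214.69069745603338)) (np.float64(322.24290001229866), np.float64(228.5889625532198))
0.06 (np.float64(323.4848079134609), np.float64(218.86512065500216)) (np.float64(322.2061886718702), np.float64(233.19290924801481))
0.07 (np.float64(323.4954266975184), np.float64(225.37284672602868)) (np.float64(322.1490288492093), np.float64(240.36128756227697))
0.08 (np.float64(323.50725032924686), np.float64(232.6189641757224)) (np.float64(322.0854856047535), np.float64(248.3302068900458))
0.09 (np.float64(323.52049620167304), np.float64(240.73670240774874)) (np.float64(322.01442637876124), np.float64(257.2417008541299))
```

View pics/s4c.png

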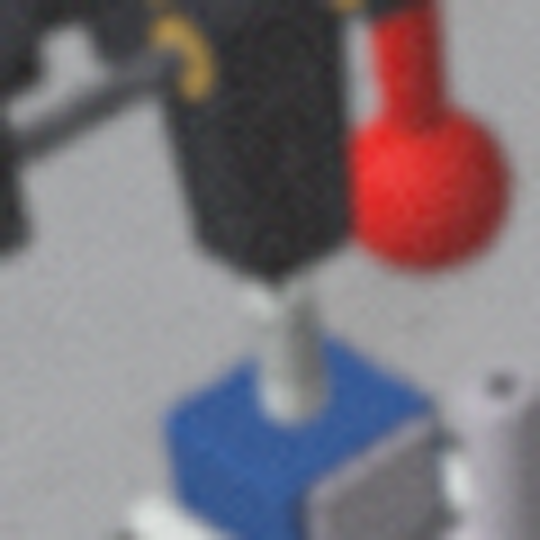

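Both views show the shut finger tips at about z≈0.085, just above the post top. That is about 30 mm higher than the reported TCP (0.053). I'll open the fingers and check where the tips are.

Call:
{"api": "move_arm", "payload": {
  "turn": [
    [0,0,0],
    [0,0,0],
    [0,0,0],
    [0,0,0],
    [0,0,0],
    [0,0,0]
  ],
  "dp": [
    [0,0,0],
    [0,0,0],
    [0,0,0],
    [0,0,0],
    [0,0,0],
    [0,0,0]
  ],
  "jaw": [-1,-1,-1,-1,-1,-1]
}}

```text
clock: 7.35
tool_pos: [0.4039, -0.2545, 0.0527]
eef_rot: [0.678, 0.735, 0.0, 0.0]
contact_force: [-0.1, 0.0, -0.4]
opening: 0.435
```

```bash
python3 -c "
from h import *
a=snap('scene'); st=r.get_state(); print(st['opening'],st['tool_pos'])
Y=R.from_quat(st['eef_rot']).as_matrix()[:,1]
for sg in (-1,1):
  for z in (0,.035): print(sg,z,proj(a,st['tool_pos']+sg*.044*Y+[0,0,z]))
c=a['frame'][140:270,170:310];cv2.imwrite('pics/s5c.png',cv2.resize(c,None,fx=5,fy=4.5,interpolation=cv2.INTER_CUBIC))
s=wsnap('w5.png')
"
```

```text
0.48000994945540976 [ 0.40386052 -0.25445374  0.05266883]
-1 0 (np.float64(229.64273827292175), np.float64(224.03996194197487))
-1 0.035 (np.float64(226.93439787100988), np.float64(209.7335040579478))
1 0 (np.float64(263.9899610446432), np.float64(202.1290841182553))
1 0.035 (np.float64(262.3029653569001), np.float64(188.15215439264423))
```

View pics/s5c.png

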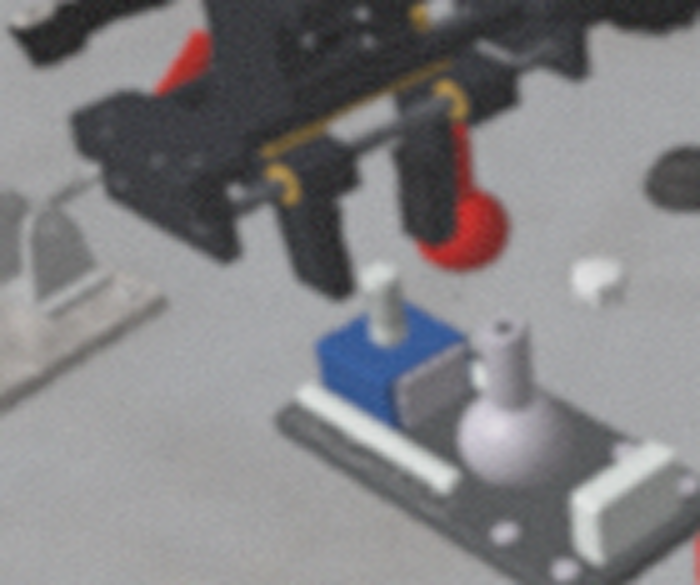

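View pics/w5.png

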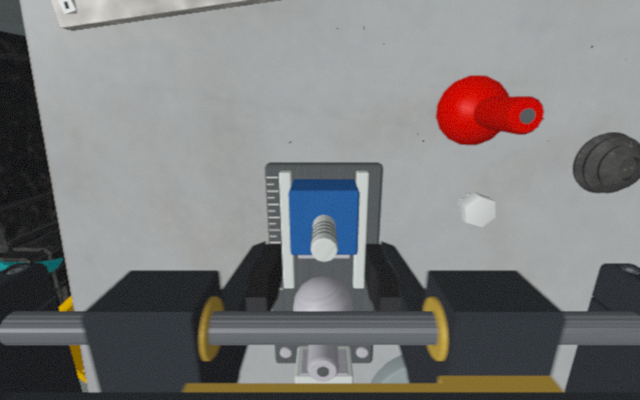

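The tips are about 35 mm behind the reported TCP. The post top sits exactly where predicted (323,250), so the pose and cameras agree with each other. The fingers straddle the post, so I'll lower in two steps and check.

Call:
{"api": "move_arm", "payload": {
  "turn": [
    [0,0,0],
    [0,0,0],
    [0,0,0],
    [0,0,0],
    [0,0,0],
    [0,0,0],
    [0,0,0]
  ],
  "dp": [
    [0,0,0.2],
    [0,0,0.2],
    [0,0,0.2],
    [0,0,0.2],
    [0,0,0.2],
    [0,0,0],
    [0,0,0]
  ],
  "jaw": [-1,-1,-1,-1,-1,-1,-1]
}}

```text
clock: 8.03
tool_pos: [0.4036, -0.2543, 0.0272]
eef_rot: [0.678, 0.735, -0.0, -0.0]
contact_force: [-0.2, 0.4, -0.2]
opening: 0.998
```

```bash
python3 -c "
from h import *
a=snap('scene'); st=r.get_state(); print(st['opening'],st['tool_pos'])
Y=R.from_quat(st['eef_rot']).as_matrix()[:,1]
for sg in (-1,1):
  for z in (0,.035): print(sg,z,proj(a,st['tool_pos']+sg*.044*Y+[0,0,z]))
c=a['frame'][140:270,170:310];cv2.imwrite('pics/s6c.png',cv2.resize(c,None,fx=5,fy=4.5,interpolation=cv2.INTER_CUBIC))
"
```

```text
0.9982379988100732 [ 0.40369628 -0.25439881  0.0274773 ]
-1 0 (np.float64(231.41767063555017), np.float64(233.90704392043713))
-1 0.035 (np.float64(228.80608648439602), np.float64(220.12447991682268))
1 0 (np.float64(265.076094565382), np.float64(211.80717687051333))
1 0.035 (np.float64(263.4453051022689), np.float64(198.31254807707893))
```

View pics/s6c.png

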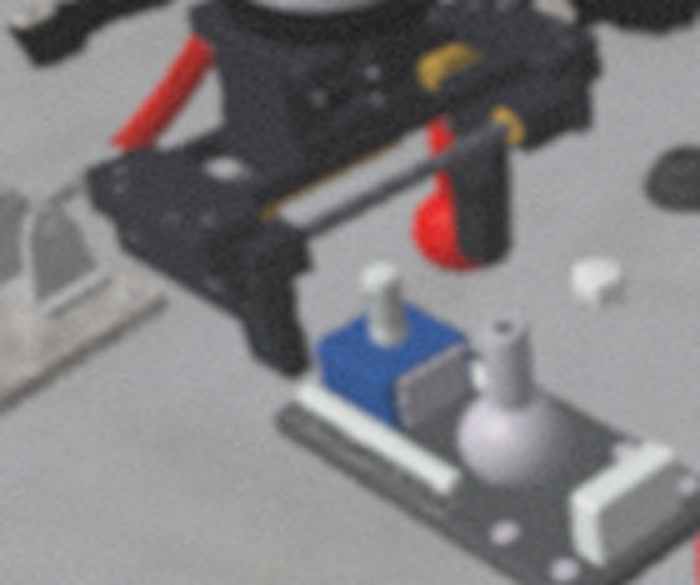

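Call:
{"api": "move_arm", "payload": {
  "turn": [
    [0,0,0],
    [0,0,0],
    [0,0,0],
    [0,0,0],
    [0,0,0],
    [0,0,0],
    [0,0,0],
    [0,0,0],
    [0,0,0],
    [0,0,0]
  ],
  "dp": [
    [0,0,0.2],
    [0,0,0.1],
    [0,0,0],
    [0,0,0],
    [0,0,0],
    [0,0,0],
    [0,0,0],
    [0,0,0],
    [0,0,0],
    [0,0,0]
  ],
  "jaw": [-1,-1,1,1,1,1,1,1,1,1]
}}

```text
clock: 8.92
tool_pos: [0.4039, -0.2545, 0.0202]
eef_rot: [0.678, 0.735, 0.0, -0.0]
contact_force: [-0.2, 0.3, -0.1]
opening: 0.416
```

```bash
python3 -c "
from h import *
a=snap('scene'); st=r.get_state(); print(st['opening'],st['tool_pos'])
c=a['frame'][140:270,170:310];cv2.imwrite('pics/s7c.png',cv2.resize(c,None,fx=5,fy=4.5,interpolation=cv2.INTER_CUBIC))
s=wsnap('w7.png')
"
```

```text
0.37130716672136366 [ 0.40392207 -0.25446458  0.020197  ]
```

View pics/s7c.png

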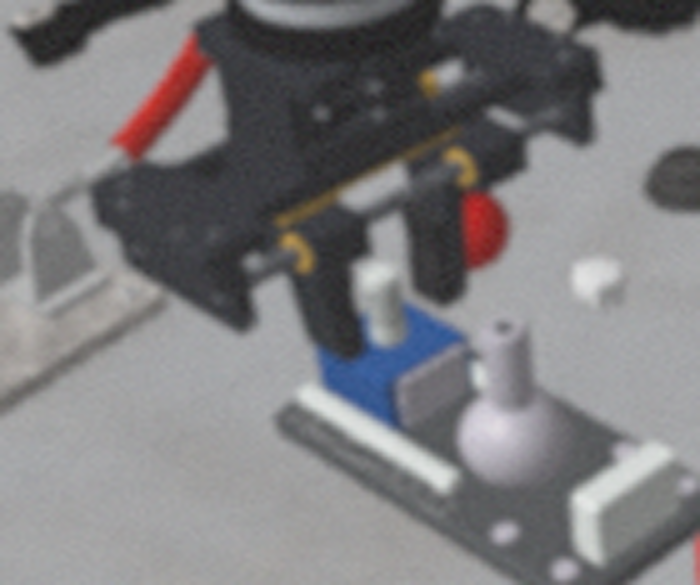

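View pics/w7.png

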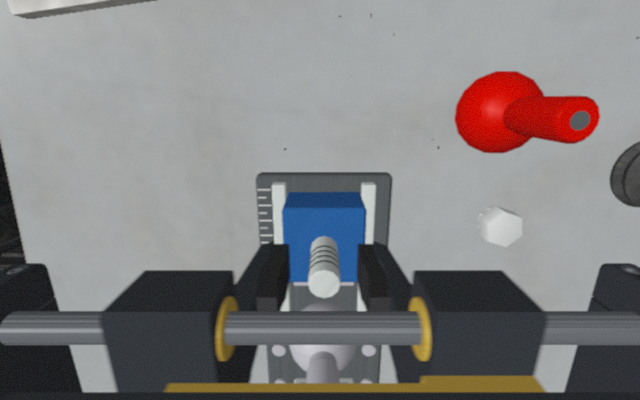

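Call:
{"api": "move_arm", "payload": {
  "turn": [
    [0,0,0],
    [0,0,0],
    [0,0,0],
    [0,0,0],
    [0,0,0]
  ],
  "dp": [
    [0,0,0],
    [0,0,0],
    [0,0,0],
    [0,0,0],
    [0,0,0]
  ],
  "jaw": [1,1,1,1,1]
}}

```text
clock: 9.43
tool_pos: [0.4044, -0.2544, 0.0202]
eef_rot: [0.677, 0.736, 0.0, 0.0]
contact_force: [1.6, 0.3, 0.4]
opening: 0.135
```

```bash
python3 -c "
from h import *
a=snap('scene'); st=r.get_state(); print(st['opening'],st['tool_pos'],st['contact_force'])
c=a['frame'][140:270,170:310];cv2.imwrite('pics/s8c.png',cv2.resize(c,None,fx=5,fy=4.5,interpolation=cv2.INTER_CUBIC))
"
```

```text
0.1315839169601243 [ 0.40438723 -0.25446619  0.0202005 ] [ 1.08341821  0.48734987 -0.70922925]
```

View pics/s8c.png

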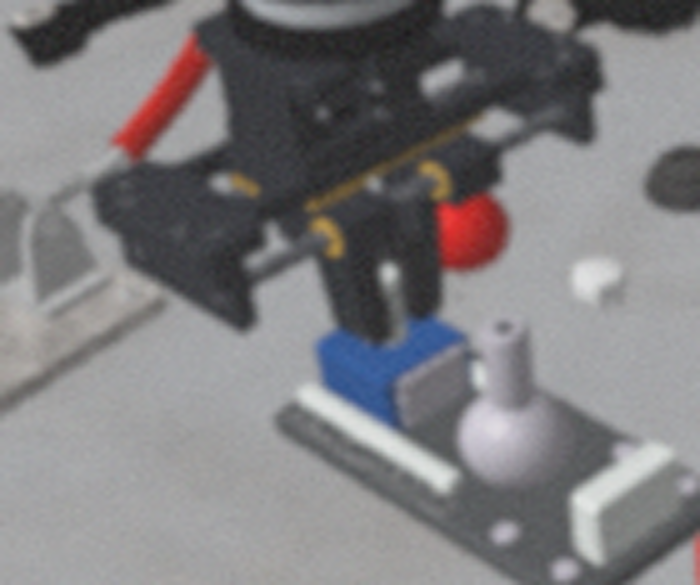

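```bash
python3 -c "
from h import *
a=snap('top')
g=np.array([.082,-.9966,0])
for u,v in [(338.1,256.4),(341.0,280.2),(339.5,268.3)]: print(onz(a,u,v,.045), onz(a,u,v,.045)@g)
for p in [(.4042,-.2544,0),(.4095,-.3235,0)]: print(np.array(p)@g)
"
```

```text
[ 0.43506544 -0.37229593  0.045     ] 0.4067054900045852
[ 0.39281416 -0.37679399  0.045     ] 0.40772365560943213
[ 0.41389518 -0.37446048  0.045     ] 0.4071267240108579
0.28667944
0.35597910000000005
```

Call:
{"api": "move_arm", "payload": {
  "turn": [
    [0,0,0],
    [0,0,0],
    [0,0,0],
    [0,0,0],
    [0,0,0],
    [0,0,0],
    [0,0,0],
    [0,0,0],
    [0,0,0],
    [0,0,0]
  ],
  "dp": [
    [-0.15,0,0],
    [-0.2,0,0],
    [-0.2,0,0],
    [-0.15,0,0],
    [-0.1,0,0],
    [-0.1,0,0],
    [-0.12,0,0],
    [-0.12,0,0],
    [-0.12,0,0],
    [-0.12,0,0]
  ],
  "jaw": [1,1,1,1,1,1,1,1,1,1]
}}

```text
clock: 10.37
tool_pos: [0.4071, -0.2888, 0.0202]
eef_rot: [0.677, 0.736, 0.0, 0.0]
contact_force: [4.2, 2.1, -0.1]
opening: 0.135
```

```bash
python3 -c "
from h import *
a=snap('scene'); st=r.get_state(); print(st['opening'],st['tool_pos'],st['contact_force'])
c=a['frame'][140:270,190:330];cv2.imwrite('pics/s9c.png',cv2.resize(c,None,fx=5,fy=4.5,interpolation=cv2.INTER_CUBIC))
"
```

```text
0.13677517066368902 [ 0.40722673 -0.28979373  0.02022017] [ 4.03300712  1.86766515 -1.27987025]
```

View pics/s9c.png

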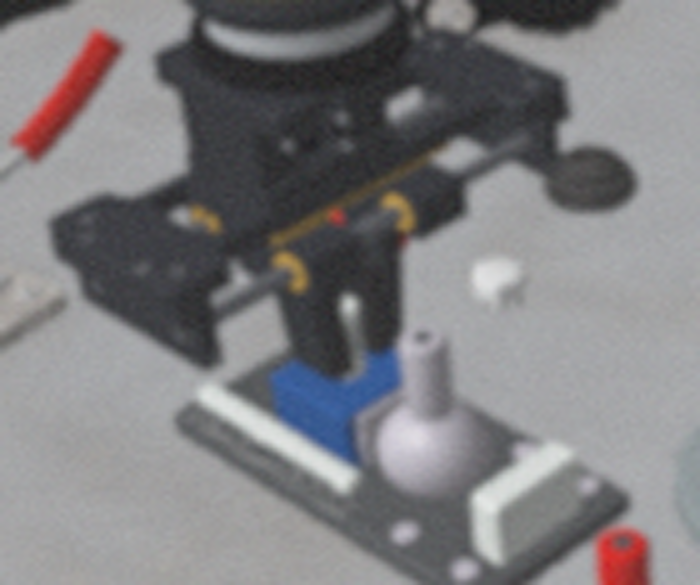

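Call:
{"api": "move_arm", "payload": {
  "turn": [
    [0,0,0],
    [0,0,0],
    [0,0,0],
    [0,0,0],
    [0,0,0],
    [0,0,0]
  ],
  "dp": [
    [-0.12,0.03,0],
    [-0.12,0,0],
    [-0.12,0,0],
    [-0.1,0,0],
    [0,0,0],
    [0,0,0]
  ],
  "jaw": [1,1,1,1,1,1]
}}

```text
clock: 10.92
tool_pos: [0.4082, -0.3013, 0.0202]
eef_rot: [0.678, 0.735, -0.0, 0.0]
contact_force: [2.6, -0.2, 0.2]
opening: 0.135
```

```bash
python3 -c "
from h import *
a=snap('scene'); st=r.get_state(); print(st['opening'],st['tool_pos'],st['contact_force'])
c=a['frame'][140:270,190:330];cv2.imwrite('pics/s10c.png',cv2.resize(c,None,fx=5,fy=4.5,interpolation=cv2.INTER_CUBIC))
"
```

```text
0.13239485042921176 [ 0.40816172 -0.30126487  0.0202113 ] [ 1.83994599 -0.66778212 -0.4554251 ]
```

View pics/s10c.png

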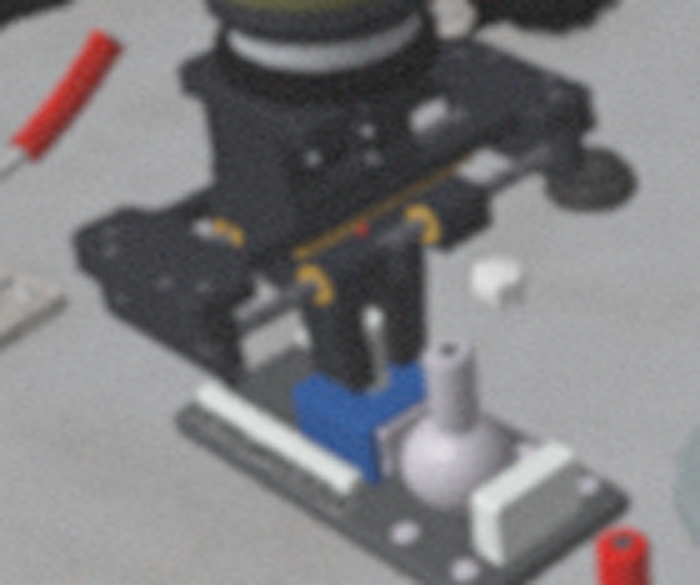

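Call:
{"api": "move_arm", "payload": {
  "turn": [
    [0,0,0],
    [0,0,0],
    [0,0,0],
    [0,0,0]
  ],
  "dp": [
    [-0.08,0,0],
    [-0.08,0,0],
    [0,0,0],
    [0,0,0]
  ],
  "jaw": [1,1,1,1]
}}

```text
clock: 11.3
tool_pos: [0.4084, -0.3043, 0.0202]
eef_rot: [0.678, 0.735, -0.0, -0.0]
contact_force: [0.7, 2.3, 1.2]
opening: 0.133
```

Call:
{"api": "move_arm", "payload": {
  "turn": [
    [0,0,0],
    [0,0,0],
    [0,0,0]
  ],
  "dp": [
    [-0.06,0,0],
    [0,0,0],
    [0,0,0]
  ],
  "jaw": [1,1,1]
}}

```text
clock: 11.55
tool_pos: [0.4086, -0.3057, 0.0202]
eef_rot: [0.678, 0.735, -0.0, -0.0]
contact_force: [0.9, 1.7, 3.1]
opening: 0.133
```

Call:
{"api": "move_arm", "payload": {
  "turn": [
    [0,0,0],
    [0,0,0],
    [0,0,0]
  ],
  "dp": [
    [-0.06,0,0],
    [0,0,0],
    [0,0,0]
  ],
  "jaw": [1,1,1]
}}

```text
clock: 11.8
tool_pos: [0.4086, -0.3068, 0.0202]
eef_rot: [0.678, 0.735, 0.0, -0.001]
contact_force: [0.6, 4.0, 3.5]
opening: 0.138
```

Call:
{"api": "move_arm", "payload": {
  "turn": [
    [0,0,0],
    [0,0,0],
    [0,0,0]
  ],
  "dp": [
    [-0.06,0,0],
    [0,0,0],
    [0,0,0]
  ],
  "jaw": [1,1,1]
}}

```text
clock: 12.05
tool_pos: [0.4086, -0.3069, 0.0201]
eef_rot: [0.677, 0.736, 0.001, -0.001]
contact_force: [1.2, 5.8, 5.4]
opening: 0.136
```

Hard contact: the TCP has stopped and the force is rising. I'll push up to about 9–10 N.

Call:
{"api": "move_arm", "payload": {
  "turn": [
    [0,0,0],
    [0,0,0],
    [0,0,0],
    [0,0,0]
  ],
  "dp": [
    [-0.06,0,0],
    [-0.06,0,0],
    [0,0,0],
    [0,0,0]
  ],
  "jaw": [1,1,1,1]
}}

```text
clock: 12.38
tool_pos: [0.4085, -0.307, 0.0201]
eef_rot: [0.676, 0.737, 0.001, -0.003]
contact_force: [1.2, 11.7, 8.7]
opening: 0.132
```

```bash
python3 -c "
from h import *
a=snap('scene'); st=r.get_state(); print(st['opening'],st['tool_pos'],st['contact_force'],st['moment'])
c=a['frame'][140:270,190:330];cv2.imwrite('pics/s11c.png',cv2.resize(c,None,fx=5,fy=4.5,interpolation=cv2.INTER_CUBIC))
"
```

```text
0.13227547083639069 [ 0.40852038 -0.3069994   0.02010321] [ 1.09392141 10.66468242  8.0127062 ] [ 2.3041456  -0.07056852 -0.03736841]
```

View pics/s11c.png

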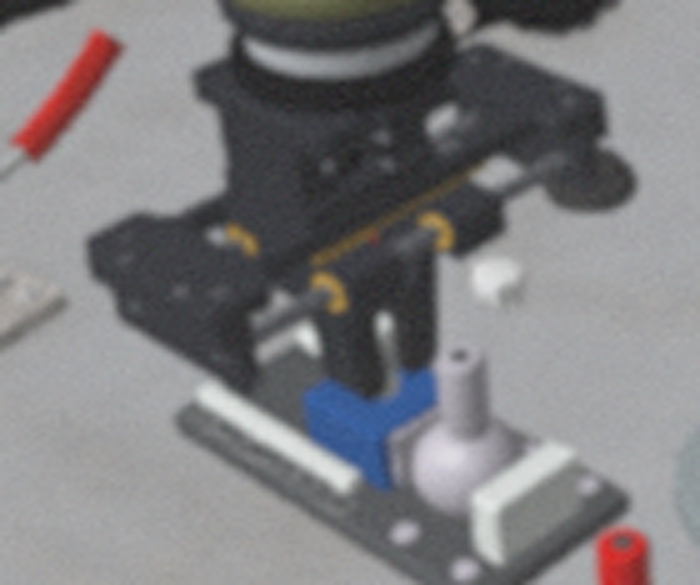

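Call:
{"api": "move_arm", "payload": {
  "turn": [
    [0,0,0],
    [0,0,0],
    [0,0,0],
    [0,0,0],
    [0,0,0],
    [0,0,0],
    [0,0,0],
    [0,0,0]
  ],
  "dp": [
    [0,0,0],
    [0,0,0],
    [0.1,0,0],
    [0.1,0,0],
    [0.1,0,0],
    [0.1,0,0],
    [0,0,0],
    [0,0,0]
  ],
  "jaw": [1,1,1,1,1,1,1,1]
}}

```text
clock: 13.1
tool_pos: [0.4083, -0.3028, 0.0202]
eef_rot: [0.678, 0.735, -0.0, 0.0]
contact_force: [-0.3, -1.2, 0.0]
opening: 0.135
```

```bash
python3 -c "
from h import *
a=snap('scene'); st=r.get_state(); print(st['opening'],st['tool_pos'],st['contact_force'],st['moment'])
c=a['frame'][140:270,190:330];cv2.imwrite('pics/s12c.png',cv2.resize(c,None,fx=5,fy=4.5,interpolation=cv2.INTER_CUBIC))
"
```

```text
0.13571948028723568 [ 0.40837035 -0.30266409  0.0201767 ] [-0.591937   -1.46339185  0.70084687] [-0.33202648  0.12103777 -0.00933927]
```

View pics/s12c.png

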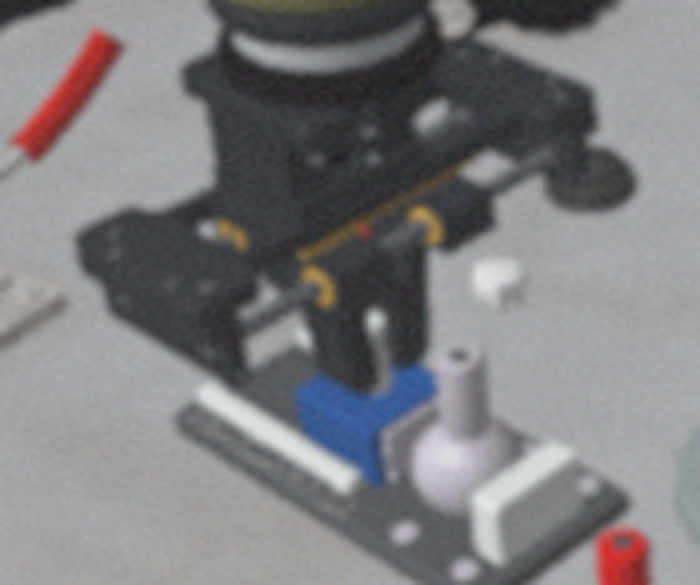

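Call:
{"api": "move_arm", "payload": {
  "turn": [
    [0,0,0],
    [0,0,0],
    [0,0,0],
    [0,0,0],
    [0,0,0],
    [0,0,0],
    [0,0,0],
    [0,0,0],
    [0,0,0],
    [0,0,0]
  ],
  "dp": [
    [0,0,0],
    [0,0,0],
    [0,0,0],
    [0,0,-0.3],
    [0,0,-0.6],
    [0,0,-0.8],
    [0,0,-0.8],
    [0,0,-0.5],
    [0,0,-0.3],
    [0,0,0]
  ],
  "jaw": [-0.2,-0.2,-0.2,-0.2,-0.2,-0.2,-0.2,-0.2,-0.2,-0.2]
}}

```text
clock: 13.98
tool_pos: [0.4093, -0.3022, 0.1043]
eef_rot: [0.678, 0.735, 0.0, 0.001]
contact_force: [0.0, 0.1, 0.0]
opening: 0.598
```

Call:
{"api": "move_arm", "payload": {
  "turn": [
    [0,0,0],
    [0,0,0],
    [0,0,0],
    [0,0,0],
    [0,0,0]
  ],
  "dp": [
    [-0.3,0,0],
    [-0.4,0,0],
    [-0.3,0,0],
    [0,0,0],
    [0,0,0]
  ],
  "jaw": [-0.2,-0.2,-0.2,-0.2,-0.2]
}}

```text
clock: 14.4
tool_pos: [0.4101, -0.3274, 0.102]
eef_rot: [0.678, 0.735, -0.0, -0.0]
contact_force: [-0.2, -0.2, 0.7]
opening: 0.601
```

```bash
python3 -c "
from h import *
s=wsnap(); s=wsnap(); s=wsnap('w13.png'); print(s['st']['tool_pos'],s['st']['qd'].round(3),s['st']['opening'],proj(s,(.4125,-.3538,.09)))
a=snap('top','top13.png')
c=a['frame'][170:310,235:415];cv2.imwrite('pics/t13c.png',cv2.resize(c,None,fx=4.2,fy=4.2,interpolation=cv2.INTER_CUBIC))
f=s['frame']
"
```

```text
[ 0.41018123 -0.32635105  0.10220351] [-0.01  -0.007 -0.003  0.006  0.001 -0.002  0.   ] 0.5983758584446168 (np.float64(322.9739981214122), np.float64(259.54831809164415))
```

View pics/w13.png

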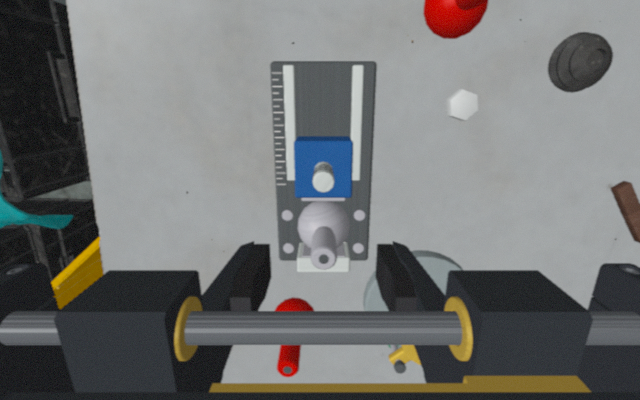

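View pics/t13c.png

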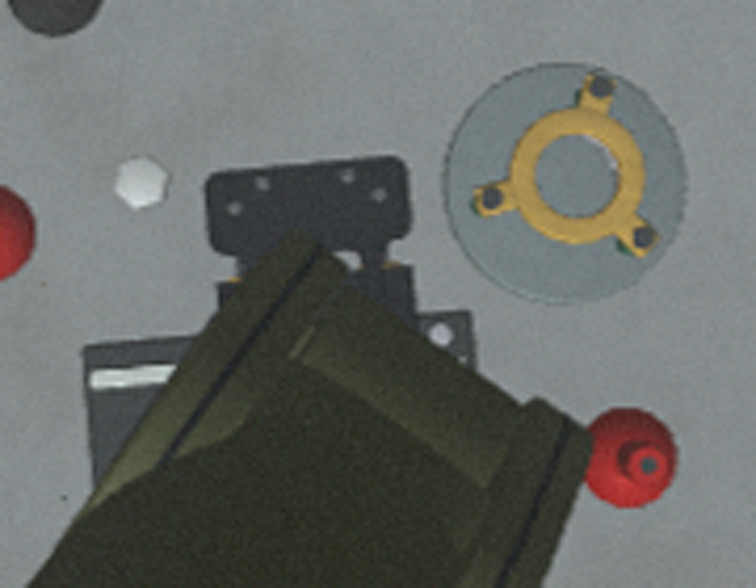

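Call:
{"api": "move_arm", "payload": {
  "turn": [
    [0,0,0],
    [0,0,0],
    [0,0,0],
    [0,0,0],
    [0,0,0],
    [0,0,0],
    [0,0,0],
    [0,0,0],
    [0,0,0],
    [0,0,0]
  ],
  "dp": [
    [-0.3,0,0],
    [-0.4,0,0],
    [-0.36,0,0.2],
    [0,0,0.4],
    [0,0,0.6],
    [0,0,0.6],
    [0,0,0.6],
    [0,0,0.4],
    [0,0,0.25],
    [0,0,0]
  ],
  "jaw": [-0.2,-0.2,-0.2,-0.2,-0.2,-0.2,-0.2,-0.2,-0.2,-0.2]
}}

```text
clock: 15.43
tool_pos: [0.4119, -0.3525, 0.0249]
eef_rot: [0.678, 0.735, -0.0, -0.001]
contact_force: [-0.4, -0.2, -0.6]
opening: 0.601
```

```bash
python3 -c "
from h import *
s=wsnap('w14.png'); st=s['st'];print(st['tool_pos'],st['contact_force'])
a=snap('scene')
c=a['frame'][140:270,200:340];cv2.imwrite('pics/s14c.png',cv2.resize(c,None,fx=5,fy=4.5,interpolation=cv2.INTER_CUBIC))
"
```

```text
[ 0.41186641 -0.35248909  0.02487789] [-0.42834917 -0.21812844 -0.56066342]
```

View pics/s14c.png

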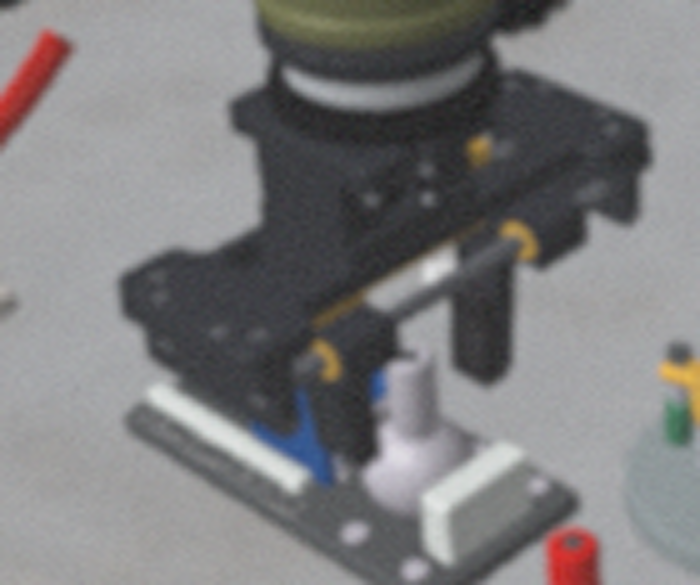

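View pics/w14.png

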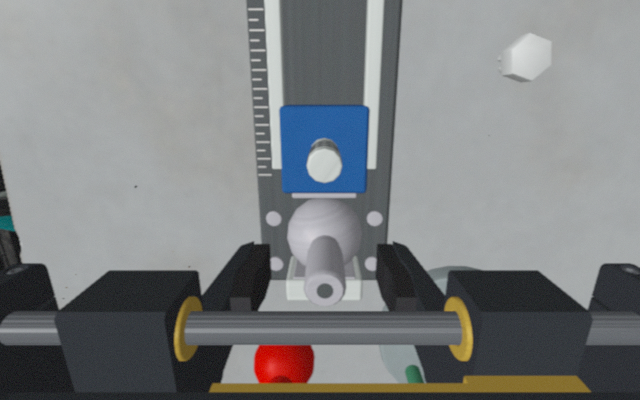

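Call:
{"api": "move_arm", "payload": {
  "turn": [
    [0,0,0],
    [0,0,0],
    [0,0,0],
    [0,0,0],
    [0,0,0],
    [0,0,0],
    [0,0,0]
  ],
  "dp": [
    [0,0,0],
    [0,0,0],
    [0,0,0],
    [0,0,0],
    [0,0,0],
    [0,0,0],
    [0,0,0]
  ],
  "jaw": [1,1,1,1,1,1,1],
  "newtons": 50
}}

```text
clock: 16.12
tool_pos: [0.4128, -0.3532, 0.0267]
eef_rot: [0.678, 0.735, 0.0, 0.0]
contact_force: [-0.4, 0.2, 2.8]
opening: 0.188
```

Call:
{"api": "move_arm", "payload": {
  "turn": [
    [0,0,0],
    [0,0,0],
    [0,0,0],
    [0,0,0],
    [0,0,0],
    [0,0,0]
  ],
  "dp": [
    [0,0,0],
    [0,0,-0.1],
    [0,0,-0.2],
    [0,0,-0.2],
    [0,0,0],
    [0,0,0]
  ],
  "jaw": [1,1,1,1,1,1]
}}

```text
clock: 16.62
tool_pos: [0.4129, -0.3531, 0.0393]
eef_rot: [0.678, 0.735, 0.0, 0.0]
contact_force: [-0.1, 0.4, -1.1]
opening: 0.188
```

```bash
python3 -c "
from h import *
s=wsnap('w15.png'); st=s['st'];print(st['tool_pos'],st['contact_force'],st['opening'])
a=snap('scene')
c=a['frame'][140:270,200:340];cv2.imwrite('pics/s15c.png',cv2.resize(c,None,fx=5,fy=4.5,interpolation=cv2.INTER_CUBIC))
"
```

```text
[ 0.41291072 -0.35312776  0.03929967] [-0.06186701  0.37703389 -1.08083411] 0.18782797370102786
```

View pics/s15c.png

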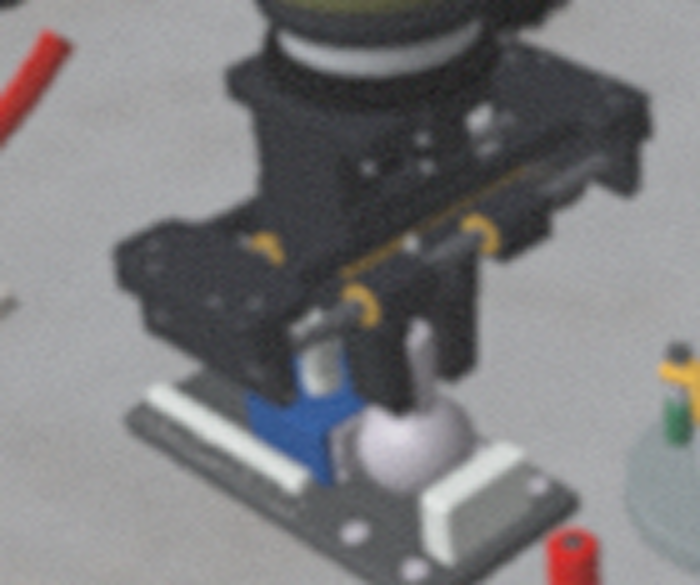

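View pics/w15.png

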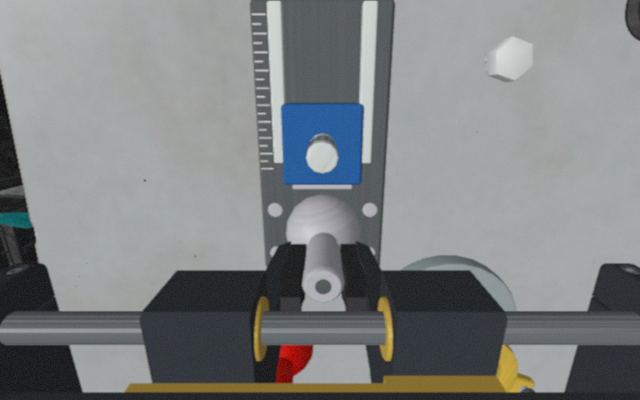

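Call:
{"api": "move_arm", "payload": {
  "turn": [
    [0,0,0],
    [0,0,0],
    [0,0,0],
    [0,0,0],
    [0,0,0],
    [0,0,0],
    [0,0,0],
    [0,0,0]
  ],
  "dp": [
    [0,0,-0.3],
    [0,0,-0.5],
    [0,0,-0.7],
    [0,0,-0.7],
    [0,0,-0.5],
    [0,0,-0.3],
    [0,0,0],
    [0,0,0]
  ],
  "jaw": [1,1,1,1,1,1,1,1]
}}

```text
clock: 17.38
tool_pos: [0.4127, -0.3531, 0.114]
eef_rot: [0.678, 0.735, 0.0, 0.0]
contact_force: [-0.2, 0.0, -1.6]
opening: 0.187
```

```bash
python3 - <<'E'
from h import *
s=wsnap('w16.png'); st=s['st'];print(st['tool_pos'],st['contact_force'],st['opening'])
for n in ('top','scene'):
    a=snap(n); f=a['frame']; hsv=cv2.cvtColor(f,cv2.COLOR_BGR2HSV)
    x0,x1,y0,y1=(335,405,180,250) if n=='top' else (325,390,205,265)
    m=cv2.inRange(hsv,(15,110,80),(35,255,255)); mm=np.zeros_like(m); mm[y0:y1,x0:x1]=m[y0:y1,x0:x1]
    cs,h=cv2.findContours(mm,cv2.RETR_CCOMP,cv2.CHAIN_APPROX_NONE)
    for cc,hh in zip(cs,h[0]):
        if cv2.contourArea(cc)>60:
            (x,y),ax,an=cv2.fitEllipse(cc); print(n,'hole' if hh[3]>=0 else 'out',(x,y),ax,an,onz(a,x,y,.061))
    print('pred',proj(a,(.512,-.433,.061)))
    c=f[y0-30:y1+30,x0-60:x1+30]; cv2.imwrite('pics/%s16c.png'%n,cv2.resize(c,None,fx=4.5,fy=4.5,interpolation=cv2.INTER_CUBIC))
E
```

```text
[ 0.4126856  -0.3530503   0.11402049] [-0.17707164  0.02897726 -1.58811622] 0.18708948412997098
top out (372.0501403808594, 212.21844482421875) (33.56192398071289, 37.708412170410156) 152.3814697265625 [ 0.51250726 -0.43287959  0.061     ]
top hole (371.8292541503906, 211.3956756591797) (21.254484176635742, 21.901533126831055) 102.88365173339844 [ 0.51397478 -0.43252004  0.061     ]
pred (np.float64(372.12432830756154), np.float64(212.50292257563902))
scene out (353.31231689453125, 228.85939025878906) (25.49323081970215, 36.910762786865234) 93.5995864868164 [ 0.50897951 -0.43828009  0.061     ]
scene hole (353.2631530761719, 227.96749877929688) (12.255728721618652, 21.10157012939453) 94.887939453125 [ 0.51071099 -0.43656006  0.061     ]
pred (np.float64(352.3123114045615), np.float64(226.7198319307392))
```

View pics/scene16c.png

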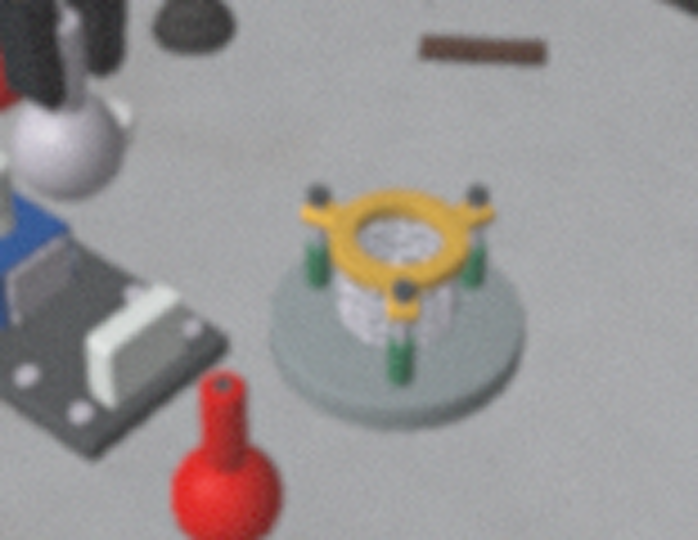

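View pics/w16.png

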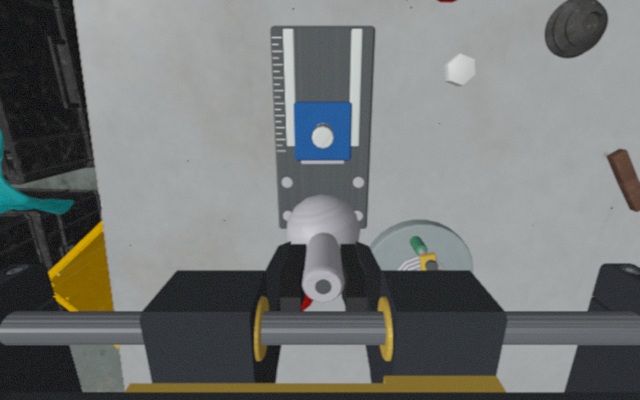

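```bash
python3 - <<'E'
from h import *
s=wsnap(); t=s['st']['tool_pos']
for z in (.0613,.0633,.0653): print(onz(s,323,286.5,t[2]+z)-t)
from plan import plan
plan([.512,-.4335,.114],4.7,8)
E
```

```text
[ 0.00033927 -0.00149197  0.0613    ]
[ 0.00023842 -0.00022673  0.0633    ]
[0.00013757 0.00103852 0.0653    ]
yaw 4.69 d 0.01 tilt [-0.0014  0.0012 -1.    ] q [ 0.61  0.71  0.02  1.9  -0.02  0.53  0.73]
turn z per row -0.0
[-0.44, 0.46, -0.01], [-0.44, 0.46, -0.01], [-0.44, 0.46, -0.01], [-0.44, 0.46, -0.01], [-0.44, 0.46, -0.01], [-0.44, 0.46, -0.01], [-0.44, 0.46, -0.01], [-0.44, 0.46, -0.01],
```

Call:
{"api": "move_arm", "payload": {
  "turn": [
    [0,0,0],
    [0,0,0],
    [0,0,0],
    [0,0,0],
    [0,0,0],
    [0,0,0],
    [0,0,0],
    [0,0,0],
    [0,0,0],
    [0,0,0]
  ],
  "dp": [
    [-0.25,0.26,0],
    [-0.45,0.47,0],
    [-0.55,0.58,0],
    [-0.55,0.58,0],
    [-0.55,0.58,0],
    [-0.55,0.57,0],
    [-0.4,0.42,0],
    [-0.22,0.22,0],
    [0,0,0],
    [0,0,0]
  ],
  "jaw": [1,1,1,1,1,1,1,1,1,1]
}}

```text
clock: 18.42
tool_pos: [0.5109, -0.4328, 0.1128]
eef_rot: [0.678, 0.735, -0.0, -0.001]
contact_force: [0.3, 0.2, -1.0]
opening: 0.187
```

Call:
{"api": "move_arm", "payload": {
  "turn": [
    [0,0,0],
    [0,0,0],
    [0,0,0],
    [0,0,0],
    [0,0,0]
  ],
  "dp": [
    [0,0,0.2],
    [0,0,0.4],
    [0,0,0.4],
    [0,0,0],
    [0,0,0]
  ],
  "jaw": [1,1,1,1,1]
}}

```text
clock: 18.83
tool_pos: [0.5106, -0.4324, 0.0876]
eef_rot: [0.678, 0.735, -0.0, -0.001]
contact_force: [-0.3, 0.2, -2.2]
opening: 0.19
```

```bash
python3 - <<'E'
from h import *
s=wsnap('w17.png'); st=s['st'];print(st['tool_pos'],st['contact_force'],st['opening'],st['eef_rot'])
a=snap('scene'); c=a['frame'][150:290,280:430]; cv2.imwrite('pics/s17c.png',cv2.resize(c,None,fx=4.2,fy=4.2,interpolation=cv2.INTER_CUBIC))
E
```

```text
[ 0.51057046 -0.43244296  0.08758815] [-0.27104583  0.15828667 -2.18459298] 0.19029476571011567 [ 6.77601720e-01  7.35427632e-01 -8.50326910e-05 -1.44878327e-03]
```

View pics/s17c.png

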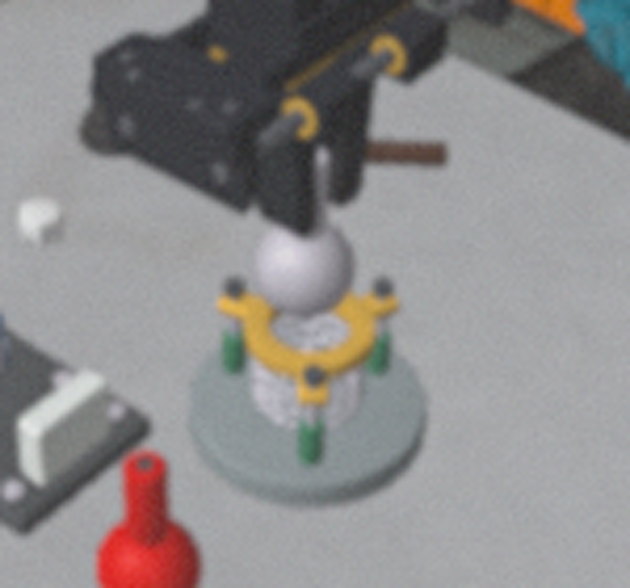

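View pics/w17.png

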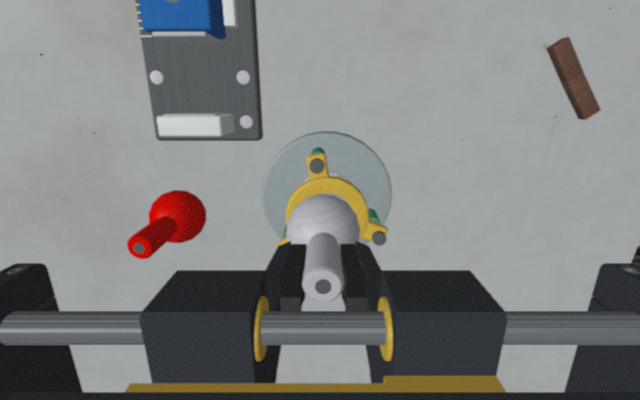

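```bash
python3 - <<'E'
from h import *
from scipy.optimize import least_squares
s=wsnap(); f=s['frame']; hsv=cv2.cvtColor(f,cv2.COLOR_BGR2HSV); t=s['st']['tool_pos']; print(t)
m=cv2.inRange(hsv,(15,110,80),(35,255,255)); m[:165]=0; m[243:]=0; m[:,:280]=0; m[:,385:]=0
pts=[]
for ang in np.radians(np.r_[180:245:3, 290:335:3]):   # rays from approx centre outward (image), outer edge
    for rr in np.arange(75,20,-.25):
        u,v=327+rr*np.cos(ang),226+rr*np.sin(ang)
        if m[int(round(v)),int(round(u))]: pts.append((u+.5*np.cos(ang),v+.5*np.sin(ang))); break
P=np.array([onz(s,u,v,.061)[:2] for u,v in pts]); print(len(P))
o=least_squares(lambda p:np.hypot(*(P-p).T)-.029,[.512,-.433],loss='soft_l1',f_scale=.0005); print(o.x,(o.fun*1e3).round(1))
cv2.imwrite('pics/m17.png',m)
# grey base disc r=54 z=.016
E
```

```text
[ 0.51156373 -0.43326348  0.08885485]
35
[ 0.51323738 -0.43484737] [-0.2 -0.3 -0.6 -0.8 -0.7 -0.5 -0.2 -0.6 -0.8 -0.1 -0.1  0.2  0.2  0.
 -0.   0.1  0.3  0.5  0.   0.3  0.3  0.5 -0.   0.2 -0.1 -0.3 -0.2  0.2
 -0.3 -0.6 -0.8 -0.9 -0.7 -0.7 -0.2]
```

View pics/m17.png

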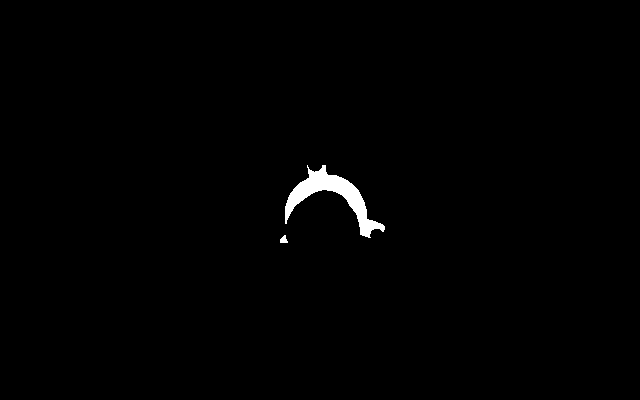

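Call:
{"api": "move_arm", "payload": {
  "turn": [
    [0,0,0],
    [0,0,0],
    [0,0,0],
    [0,0,0],
    [0,0,0],
    [0,0,0],
    [0,0,0]
  ],
  "dp": [
    [-0.03,0.06,0],
    [0,0,0.2],
    [0,0,0.2],
    [0,0,0.2],
    [0,0,0.12],
    [0,0,0],
    [0,0,0]
  ],
  "jaw": [1,1,1,1,1,1,1]
}}

```text
clock: 19.57
tool_pos: [0.5131, -0.4342, 0.0707]
eef_rot: [0.678, 0.735, -0.0, 0.0]
contact_force: [-0.2, -1.5, -1.1]
opening: 0.187
```

```bash
python3 - <<'E'
from h import *
s=wsnap('w18.png'); st=s['st'];print(st['tool_pos'],st['contact_force'],st['opening'],st['eef_rot'])
a=snap('scene'); c=a['frame'][150:290,280:430]; cv2.imwrite('pics/s18c.png',cv2.resize(c,None,fx=4.2,fy=4.2,interpolation=cv2.INTER_CUBIC))
E
```

```text
[ 0.51305898 -0.43424219  0.07072842] [-0.23448407 -1.4901707  -1.05988607] 0.18655964363029143 [ 6.77688503e-01  7.35349078e-01 -1.47522156e-04  6.46336901e-05]
```

View pics/s18c.png

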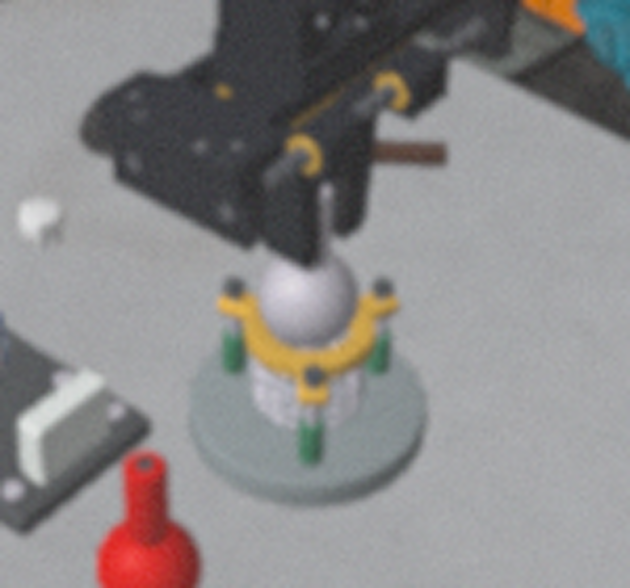

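View pics/w18.png

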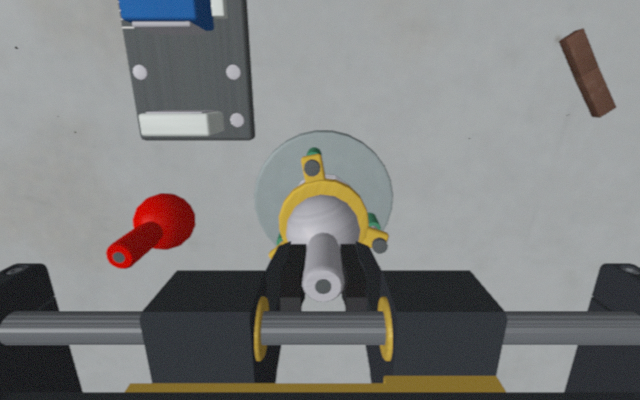

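Call:
{"api": "move_arm", "payload": {
  "turn": [
    [0,0,0],
    [0,0,0],
    [0,0,0],
    [0,0,0],
    [0,0,0],
    [0,0,0],
    [0,0,0]
  ],
  "dp": [
    [0,0,0.08],
    [0,0,0.08],
    [0,0,0.08],
    [0,0,0.08],
    [0,0,0.08],
    [0,0,0],
    [0,0,0]
  ],
  "jaw": [1,1,1,1,1,1,1]
}}

```text
clock: 20.25
tool_pos: [0.5135, -0.4351, 0.0618]
eef_rot: [0.678, 0.735, -0.0, 0.001]
contact_force: [0.2, -2.1, 5.8]
opening: 0.189
```

Call:
{"api": "move_arm", "payload": {
  "turn": [
    [0,0,0],
    [0,0,0],
    [0,0,0],
    [0,0,0],
    [0,0,0],
    [0,0,0]
  ],
  "dp": [
    [0,0,0.08],
    [0,0,0.08],
    [0,0,0.08],
    [0,0,0.08],
    [0,0,0],
    [0,0,0]
  ],
  "jaw": [1,1,1,1,1,1]
}}

```text
clock: 20.75
tool_pos: [0.5135, -0.4354, 0.0547]
eef_rot: [0.678, 0.735, -0.0, 0.001]
contact_force: [-2.7, -1.8, 10.5]
opening: 0.188
```

```bash
python3 - <<'E'
from h import *
s=wsnap('w19.png'); st=s['st'];print(st['tool_pos'],st['contact_force'],st['opening'],st['eef_rot'])
a=snap('scene'); c=a['frame'][150:290,280:430]; cv2.imwrite('pics/s19c.png',cv2.resize(c,None,fx=4.2,fy=4.2,interpolation=cv2.INTER_CUBIC))
E
```

```text
[ 0.51351251 -0.43540535  0.05467617] [-2.70743321 -1.82275686 10.49385421] 0.1881356777422882 [ 6.77832735e-01  7.35214729e-01 -3.75153760e-04  1.39464973e-03]
```

View pics/s19c.png

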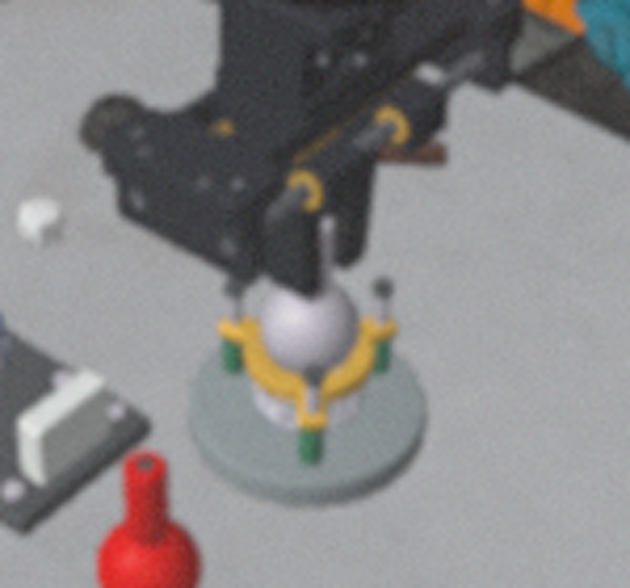

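Call:
{"api": "move_arm", "payload": {
  "turn": [
    [0,0,0],
    [0,0,0],
    [0,0,0],
    [0,0,0]
  ],
  "dp": [
    [0,0,0.05],
    [0,0,0.05],
    [0,0,0],
    [0,0,0]
  ],
  "jaw": [1,1,1,1]
}}

```text
clock: 21.18
tool_pos: [0.5138, -0.4359, 0.0543]
eef_rot: [0.678, 0.735, -0.0, 0.002]
contact_force: [-4.3, 0.4, 23.1]
opening: 0.191
```

Call:
{"api": "move_arm", "payload": {
  "turn": [
    [0,0,0],
    [0,0,0],
    [0,0,0],
    [0,0,0]
  ],
  "dp": [
    [0,0,0.05],
    [0,0,0.05],
    [0,0,0],
    [0,0,0]
  ],
  "jaw": [1,1,1,1]
}}

```text
clock: 21.52
tool_pos: [0.514, -0.4364, 0.054]
eef_rot: [0.678, 0.735, -0.0, 0.003]
contact_force: [-7.8, 3.3, 35.2]
opening: 0.187
```

Call:
{"api": "move_arm", "payload": {
  "turn": [
    [0,0,0],
    [0,0,0],
    [0,0,0],
    [0,0,0],
    [0,0,0]
  ],
  "dp": [
    [0,-0.03,-0.05],
    [0,0,-0.05],
    [0,0,0],
    [0,0,0],
    [0,0,0]
  ],
  "jaw": [1,1,1,1,1]
}}

```text
clock: 21.93
tool_pos: [0.5138, -0.436, 0.0543]
eef_rot: [0.678, 0.735, -0.0, 0.003]
contact_force: [-3.2, -0.4, 21.9]
opening: 0.189
```

```bash
python3 - <<'E'
from h import *
s=wsnap('w20.png'); st=s['st'];print(st['tool_pos'],st['contact_force'],st['opening'],st['eef_rot'],np.abs(st['qd']).max())
t=st['tool_pos']; print('shank top',onz(s,323,286.5,t[2]+.0633))
a=snap('scene'); c=a['frame'][150:290,280:430]; cv2.imwrite('pics/s20c.png',cv2.resize(c,None,fx=4.2,fy=4.2,interpolation=cv2.INTER_CUBIC))
b=snap('top'); print(proj(b,(.5132,-.4345,.06)))
cv2.imwrite('pics/t20.png',b['frame'])
E
```

```text
[ 0.51376165 -0.43599439  0.05429145] [-3.18141093 -0.35382105 21.87245301] 0.1894517040477857 [ 6.77838647e-01  7.35205892e-01 -1.34272445e-04  2.65453444e-03] 0.0017047099057303664
shank top [ 0.51367578 -0.43590102  0.11759145]
(np.float64(372.88463609164535), np.float64(211.86244733381136))
```

View pics/s20c.png

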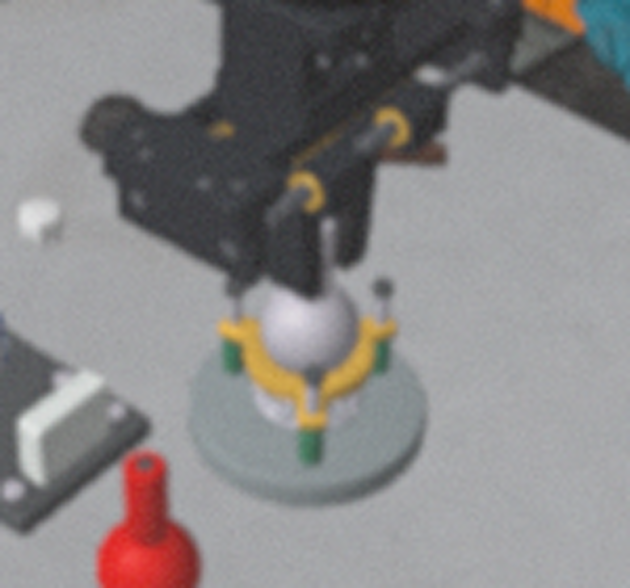

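View pics/w20.png

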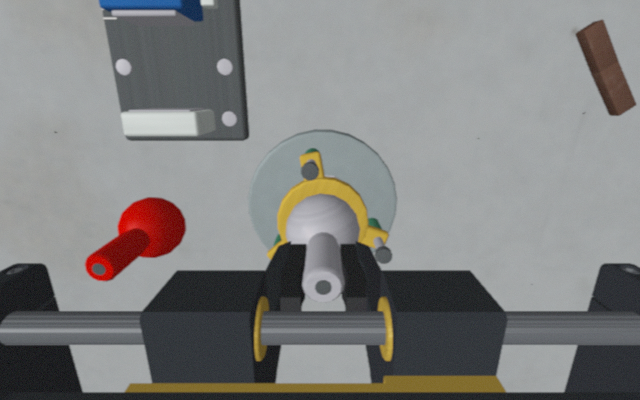

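View pics/t20.png

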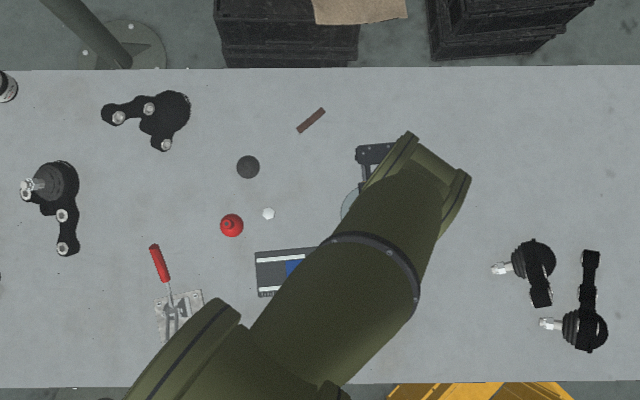

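```bash
python3 -c "
from h import *
s=r.get_state(); print(s['tool_pos'],s['contact_force'],s['opening'],abs(s['qd']).max(),s['clock']); print(r.finish_job()); s=r.get_state(); print(s['tool_pos'],s['contact_force'])"
```

```text
[ 0.51376226 -0.43599183  0.05430788] [-3.12189586  0.54558822 21.93311932] 0.18722761462977805 0.0017160452679543278 22.0833
the job is handed in; nothing more can be done
None
the job is handed in; nothing more can be done
```

I nipped the stud's ball between the jaw and the anvil, then set it in the ring and pressed the ring down onto its green stops. I handed the job in at 22.1 s, still holding the stud pressed down; no verdict is reported.

- **Nip:** I held the jaw by its post and pushed until it stopped dead, at a wrist force of about 11 N (roughly 9 N at the ball after jaw drag). The wrist force stayed above 4 N for well over 0.2 s. The stop was within about 2 mm of the nip position worked out from the images. I then backed the jaw off 4 mm, and the stud stayed upright at the anvil.
- **Press:** I took the shank with 50 N of grip. Pressing briefly reached 35 N, and I eased back to a steady 22 N.
- **Last checks:** The ring's lugs sat on the stops in the scene view, with the TCP at the depth expected for full travel. The ball looked centred in the ring, the tool was within about 0.01 rad of vertical, and the arm was at rest. In the last top view the nut, strip and boot had not visibly moved.

**Disagreement:** the finger tips sat about 35 mm further back than the stated TCP, in both the scene and wrist views. My first try at the post therefore closed on air just above it, without contact. I allowed for that offset in both grasps.

**Scatter in the ring position:** the scene camera's estimate differed from the top camera's by about 4 mm. I used the wrist view, which agreed with the top camera to about 2 mm.

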